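# Pack the bisque test tubes and check the case's catch

## Task

Lower every bisque tube that stands on the bench over a spigot of its own in the open ware case (do not let it drop) until it stands upright and fully home on the case floor, and grip the tubes gently because bisque chips. Then shut the lid and press it down until the catch snaps in, tug the handle lightly upward to make sure the catch holds (press again if the lid comes up), and leave the lid shut and caught. Do not disturb the jar, the bowl or the mallet.

Things in the scene. Friction and masses are not known exactly. Their poses are not given: they have to be found in the camera images.
- tube0: One of up to four alike open-ended bisque tubes (terracotta): outside diameter 62, bore 46, height 70 mm, 0.2 kg. It stands upright on the bench at the start. Origin: centre of its lower end; z along the tube. May be absent (None). Brittle: grip it with no more than about 40 N.
- tube1: Like tube0.
- tube2: Like tube0.
- tube3: Like tube0.
- case: Fixed wooden ware case, an open box 190 (its x) by 360 (its y) by 100 mm high; walls and floor 10 mm thick. Origin: centre of its underside, z up. Its front, with a sprung roller catch at mid-width, is its -x side and faces the robot's left; the lid is hinged along its +x side. Four upright wooden spigots stand in a row along its y axis.
- spigot0 (a point): Foot of a spigot, on the case floor, 10 mm above the case's underside. Each spigot is 40 mm in diameter and 45 mm tall, its top 10 mm tapering to 26 mm; spigots stand 78 mm apart. A seated tube has its origin at this point, with 3 mm clearance all round. Axes as the case.
- spigot1 (a point): Like spigot0, the next one along the case's +y.
- spigot2 (a point): Like spigot0, the next.
- spigot3 (a point): Like spigot0, the last.
- lid (a joint): Lid angle, rad: 0 shut, grows as it opens, stop 1.85. Starts open past upright (over 1.6) and stays; brought back below about 1.45 it falls by itself in 1 to 2 s (damped hinge) and rests UNCAUGHT on the catch roller at about 0.07 to 0.10, front edge 15 to 20 mm up. Pressed down at the handle with 4 to 25 N (varies) it snaps to 0 and is caught.
- lid_handle (a point): Middle of the lid's steel bar handle: bar 110 mm long along the lid's y, 11 mm thick, axis 35 mm off the lid's outer face (45 mm above the hinge line when shut), 165 mm from the hinge. Lid axes: x from front to hinge, y along the hinge, z out of the outer face: up when shut, towards the robot's right when open.
- lid_hinge (a point): Middle of the hinge line, atop the case's +x wall, 100 mm above the bench; lid axes; the lid turns about y. The lid (0.42 kg) is 10 mm thick, 360 mm wide, reaches 200 mm from the hinge; a steel tongue 50 mm wide hangs 42 mm below its front edge at mid-width.
- catch_roller (a point): Roller of the catch, mid-front of the case, 75 mm above the bench, 14 mm out from the front wall. It holds a caught lid: tugged up at the handle with 5 to 15 N that lid rises only to 0.02 to 0.04 rad (3 to 6 mm at the handle) and stops; let go it drops back to 0. Pulled with over 30 N it may snap open. A lid not caught lifts freely (2 to 5 N), past 0.1.
- jar: White lidded jar, 80 mm across, 110 mm tall; bystander. Origin: centre of its underside.
- bowl: Blue glazed bowl, 140 mm across, 60 mm tall; bystander. Origin: centre of its underside.
- mallet: Wooden mallet lying on the bench on the robot's right, about 0.25 m long; bystander.
Mind the look-alikes: they are no part of the job. Leave any blue look-alike of the tube2 alone. Leave any pink look-alike of the tube3 alone.

How it is judged (in metres and radians):
On the way, in this order (a step that is already met when the one before it is completed fails the run):
1. every tube present sits upright and fully home on a spigot, let go, with the lid still open (height (world z) of each of tube0, tube1, tube2, tube3 below 0.015 m and angle between each of tube0, tube1, tube2, tube3's own z axis and vertical below 0.08 rad and (horizontal distance between tube0 and spigot0 below 0.006 m or horizontal distance between tube0 and spigot1 below 0.006 m or horizontal distance between tube0 and spigot2 below 0.006 m or horizontal distance between tube0 and spigot3 below 0.006 m) and (horizontal distance between tube1 and spigot0 below 0.006 m or horizontal distance between tube1 and spigot1 below 0.006 m or horizontal distance between tube1 and spigot2 below 0.006 m or horizontal distance between tube1 and spigot3 below 0.006 m) and (horizontal distance between tube2 and spigot0 below 0.006 m or horizontal distance between tube2 and spigot1 below 0.006 m or horizontal distance between tube2 and spigot2 below 0.006 m or horizontal distance between tube2 and spigot3 below 0.006 m) and (horizontal distance between tube3 and spigot0 below 0.006 m or horizontal distance between tube3 and spigot1 below 0.006 m or horizontal distance between tube3 and spigot2 below 0.006 m or horizontal distance between tube3 and spigot3 below 0.006 m) and value of joint lid above 0.5 rad and contact force between the fingers and tube0 below 0.3 N and contact force between the fingers and tube1 below 0.3 N and contact force between the fingers and tube2 below 0.3 N and contact force between the fingers and tube3 below 0.3 N), for 0.2 s.
2. the lid is pressed fully down and caught (value of joint lid below 0.008 rad), for 0.2 s.
3. the caught lid is tugged upward by the fingers and the catch holds it (value of joint lid between 0.01 and 0.05 rad and contact force between the fingers and lid above 2 N), for 0.2 s.
At the end, for the whole second after the job is handed in: Every tube present sits on a spigot of its own (its lower end within 6 mm sideways of the spigot's foot and less than 15 mm above the bench, that is on the case floor, upright within 0.08 rad, at rest) and the lid is shut and caught (joint below 0.035 rad), everything released (height (world z) of each of tube0, tube1, tube2, tube3 below 0.015 m and angle between each of tube0, tube1, tube2, tube3's own z axis and vertical below 0.08 rad and (horizontal distance between tube0 and spigot0 below 0.006 m or horizontal distance between tube0 and spigot1 below 0.006 m or horizontal distance between tube0 and spigot2 below 0.006 m or horizontal distance between tube0 and spigot3 below 0.006 m) and (horizontal distance between tube1 and spigot0 below 0.006 m or horizontal distance between tube1 and spigot1 below 0.006 m or horizontal distance between tube1 and spigot2 below 0.006 m or horizontal distance between tube1 and spigot3 below 0.006 m) and (horizontal distance between tube2 and spigot0 below 0.006 m or horizontal distance between tube2 and spigot1 below 0.006 m or horizontal distance between tube2 and spigot2 below 0.006 m or horizontal distance between tube2 and spigot3 below 0.006 m) and (horizontal distance between tube3 and spigot0 below 0.006 m or horizontal distance between tube3 and spigot1 below 0.006 m or horizontal distance between tube3 and spigot2 below 0.006 m or horizontal distance between tube3 and spigot3 below 0.006 m) and value of joint lid below 0.035 rad and linear speed of each of tube0, tube1, tube2, tube3 below 0.05 m/s); the robot touches nothing.
It fails at once if the jar is moved more than 30 mm (distance of jar from where it was at the start of the episode above 0.03 m).
It fails at once if the bowl is moved more than 30 mm (distance of bowl from where it was at the start of the episode above 0.03 m).
It fails at once if the mallet is moved more than 30 mm (distance of mallet from where it was at the start of the episode above 0.03 m).
It fails at once if a tube is squeezed too hard (fingers on it with more than 100 N in all, about 50 N a side) (contact force between the fingers and tube0 above 100 N or contact force between the fingers and tube1 above 100 N or contact force between the fingers and tube2 above 100 N or contact force between the fingers and tube3 above 100 N).
It fails at once if a tube is let fall down its spigot instead of being lowered (faster than 0.45 m/s on the spigot) ((linear speed of tube0 above 0.45 m/s and height (world z) of tube0 between 0.013 and 0.05 m and (horizontal distance between tube0 and spigot0 below 0.008 m or horizontal distance between tube0 and spigot1 below 0.008 m or horizontal distance between tube0 and spigot2 below 0.008 m or horizontal distance between tube0 and spigot3 below 0.008 m)) or (linear speed of tube1 above 0.45 m/s and height (world z) of tube1 between 0.013 and 0.05 m and (horizontal distance between tube1 and spigot0 below 0.008 m or horizontal distance between tube1 and spigot1 below 0.008 m or horizontal distance between tube1 and spigot2 below 0.008 m or horizontal distance between tube1 and spigot3 below 0.008 m)) or (linear speed of tube2 above 0.45 m/s and height (world z) of tube2 between 0.013 and 0.05 m and (horizontal distance between tube2 and spigot0 below 0.008 m or horizontal distance between tube2 and spigot1 below 0.008 m or horizontal distance between tube2 and spigot2 below 0.008 m or horizontal distance between tube2 and spigot3 below 0.008 m)) or (linear speed of tube3 above 0.45 m/s and height (world z) of tube3 between 0.013 and 0.05 m and (horizontal distance between tube3 and spigot0 below 0.008 m or horizontal distance between tube3 and spigot1 below 0.008 m or horizontal distance between tube3 and spigot2 below 0.008 m or horizontal distance between tube3 and spigot3 below 0.008 m))).
Of tube0, tube1, tube2, tube3 only 3 to 4 are there at a start; the rules pass over those that are not, and their reading is None.
At some moment in a run one of tube0, tube1, tube2, tube3 may be knocked a few centimetres aside while the robot is not near it.
It also fails if it takes over 210 s, if anything falls off the work surface, if the arm or the gripper's body presses on something with over 40 N, if the wrist force passes 120 N, or if a joint passes its speed limit or range.

## Robot

A 6-joint arm with a two-finger parallel gripper is mounted at the origin on the work surface. World frame = base frame: x ahead of the robot, y to its left, z up, the work surface at z = 0. Lengths are in mm, angles in rad, forces in N, time in s.
With the tool pointing down it reaches from about 325 to 900 mm from the base axis. Payload 3.5 kg.
Tool frame: the origin (TCP) lies between the finger pads; the fingertips stand ctrl.tips_ahead ahead of it and the grasp point (between the pads) lies 5 mm behind it (ctrl.tips_ahead is the distance from the TCP to the fingertips, in mm); z points along the fingers, y is the line along which they close (so a half turn about z gives the same grasp; the last joint's range is limited). The gripper opens to 85 mm and grips with 20 to 120 N. Pads are 22 mm wide; open, the fingers measure 114 mm over their backs; the gripper's body (76 mm by 85 mm) begins 54 mm behind the grasp point. The pads swing forward as they close: fully open they stand 13 mm farther back than shut.
Start: joints at [1.116, 0.276, -0.026, 1.268, 0, 1.467], TCP at [215.374, 586.716, 245.313] pointing down, gripper open.
Joint ranges: [-3.12, 3.12], [-0.85, 1.88], [-1.08, 1.24], [-1.95, 2.15], [-1.57, 1.53], [-3.14, 3.14]. Speed limits (rad/s): [2.57, 2.57, 3.14, 3.14, 3.14, 3.14].

## Interface

Orientations are given as a rotation vector (axis times angle).
In Python, from rig import ctrl gives the robot as it stands.
- The arm moves only by the shell command python3 -m handwheel 'ROWS'. ROWS is JSON, a list that holds one entry, the list of rows, each a list of 7 numbers: the turn, a rotation vector about the tool's x, y, z in units of 5 degrees (1.0 is 5 degrees), then the shift along the tool's x, y, z in units of 50 mm (1.0 is 50 mm), then the finger opening in mm, from 0 to 85.4. A call has 1 to 12 rows; each row shifts and turns the commanded pose from where the row before left it, along the tool's axes as they then stand; what a row does not reach is not made up. A row lasts 1/10 s, in which the tool goes at most 50 mm and 8.59 degrees, less where a joint would pass 70% of its speed; a pose out of reach is approached as far as the arm can. A call is refused whole if a number of a shift passes 1 or a number of a turn 1, either way. A call with a gripper value outside its range is refused whole. The fingers move at their own pace and stop on an object; the grip force is fixed at half the most. Time passes only in rows, so rows that do not move let the fingers close. It gives the time, the measured TCP pose, the force, the opening and the grip force at its end, in the units of the state.
- ctrl.sense(): the state, without advancing time (a new reading comes with each control period).
- ctrl.read_camera(name): name is "scene" or "top" or "wrist"; returns a dict with "frame" (480x640x3 uint8, red, green, blue), "mtx" (3x3 intrinsics, pixels), "camera_from_world" (4x4, takes a point from world to camera coordinates). Camera axes: x right, y down, z forward; pixel columns grow to the right and rows downward; lengths in mm; the calibration is good to about 2 mm. The wrist camera is an equidistant fisheye: a pixel r from the principal point sees the ray r / f radians off the axis. A picture is of the moment at which its call begins. There is no depth.
- ctrl.close_job(): hands the job in; it is judged then, once.
Trained networks look in the newest picture that a camera, given by its name, has taken for a name from the list of things; names that differ only in an ending like _2 or _b are one class to them, and where a whole thing is asked for, a point or a joint stands for the part that bears it (a point fixed in the world has none). Each returns a list of dicts, best first, with "conf" (0 to 1); they miss things now and then, are a little off and sometimes report something else, mostly with a low value. They report only what shows in the picture. A call takes as long as a camera call. They do not tell look-alikes from the thing itself.
- ctrl.look_for(camera, query): "rect" ([left, top, width, height] as shares, 0 to 1, of the picture: columns of its width, rows of its height, round what is visible of it).
- ctrl.pinpoint(camera, query): "centre" ([column, row] as shares, 0 to 1, of the picture: columns of its width, rows of its height: a listed point, or the origin of a listed thing).
The state is a dict: "time": time; "joint_pos": joint angles; "joint_velocities": joint speeds; "tau": joint torques, N m; "tcp_pos": TCP position; "ee_rot": TCP orientation; "ft_force": force on the tool from outside, world axes, zero at the start; "moment": the same for the moment, N m; "grip_width": opening from 0.0 (shut) to 1.0 (fully open); "grip_force": force on a finger pad.
Only numpy, scipy, OpenCV 4.12 (cv2) and the standard library are available. Lean on these libraries where they do the work, as an engineer would, in place of code of your own. Each camera call takes 0.05 s, during which the arm holds its last target. There are 200 camera calls.

## Working session

There is one attempt and no reset: what is moved stays moved. The work goes in short steps, Python scripts to look and compute and a shell command to move; the robot and the scene stay as the last step left them, time stands still between calls to the robot, and variables do not carry over. Pictures are saved under pics/ and viewed, at most 14 in all, crops included, and the job is handed in when it is done.

```bash
ls; mkdir -p pics
python3 - <<'E'
from rig import ctrl
import cv2,numpy as np
s=ctrl.sense()
print({k:np.round(v,3).tolist() for k,v in s.items()}, ctrl.tips_ahead)
for n in ["scene","top"]:
    r=ctrl.read_camera(n); cv2.imwrite(f"pics/{n}0.png",r["frame"][:,:,::-1])
    print(n,np.round(r["mtx"],1).tolist(),np.round(r["camera_from_world"],3).tolist())
    for q in ["tube0","case","spigot0","lid_handle","catch_roller","lid_hinge","jar","bowl"]:
        print(q,[(round(d["conf"],2),round(d["centre"][0]*640),round(d["centre"][1]*480)) for d in ctrl.pinpoint(n,q)])
E
```

```text
pics
{'time': 0.0, 'joint_pos': [1.116, 0.277, -0.028, 1.268, 0.0, 1.467], 'joint_velocities': [0.0, 0.001, -0.001, 0.0, -0.001, 0.0], 'tau': [-0.0, -44.551, 29.52, 0.016, -0.0, -0.0], 'tcp_pos': [215.018, 586.051, 244.149], 'ee_rot': [-0.55, -3.093, 0.003], 'ft_force': [-0.752, 0.397, -0.005], 'moment': [-0.001, -0.061, 0.004], 'grip_force': 0.0, 'grip_width': 1.0} 14.0
scene [[456.1, 0.0, 318.8], [0.0, 456.1, 239.3], [0.0, 0.0, 1.0]] [[-0.581, 0.814, 0.011, 268.702], [0.606, 0.442, -0.662, -257.199], [-0.543, -0.378, -0.75, 1634.314], [0.0, 0.0, 0.0, 1.0]]
tube0 [(0.96, 351, 308), (0.92, 411, 270), (0.84, 395, 335), (0.84, 327, 284), (0.81, 370, 278), (0.56, 413, 298)]
case [(0.61, 490, 336), (0.57, 265, 236)]
spigot0 [(0.93, 242, 264), (0.81, 268, 229), (0.62, 284, 212), (0.61, 252, 245), (0.52, 294, 237)]
lid_handle [(0.61, 199, 156), (0.26, 490, 335)]
catch_roller [(0.6, 292, 239), (0.37, 369, 275)]
lid_hinge [(0.58, 234, 203)]
jar []
bowl [(0.79, 492, 334), (0.42, 291, 238)]
top [[435.0, 0.0, 318.9], [0.0, 435.0, 234.6], [0.0, 0.0, 1.0]] [[-0.008, -1.0, -0.009, 42.036], [-0.994, 0.009, -0.106, 529.105], [0.106, 0.009, -0.994, 1404.076], [0.0, 0.0, 0.0, 1.0]]
tube0 [(0.81, 233, 217), (0.8, 234, 258), (0.76, 253, 285), (0.7, 271, 218), (0.65, 278, 255), (0.51, 302, 224)]
case [(0.67, 378, 230)]
spigot0 [(0.83, 385, 266), (0.8, 377, 221), (0.8, 373, 196), (0.57, 377, 244)]
lid_handle [(0.86, 456, 215)]
catch_roller [(0.74, 349, 235), (0.28, 377, 233)]
lid_hinge [(0.58, 408, 226)]
jar [(0.96, 445, 285)]
bowl [(0.65, 173, 261)]
```

View pics/scene0.png

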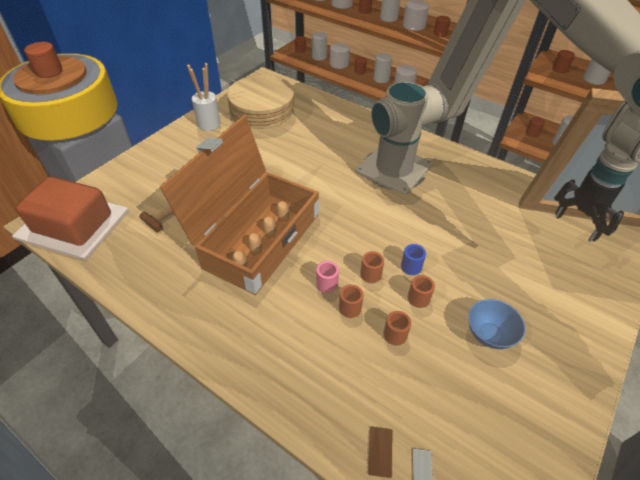

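View pics/top0.png

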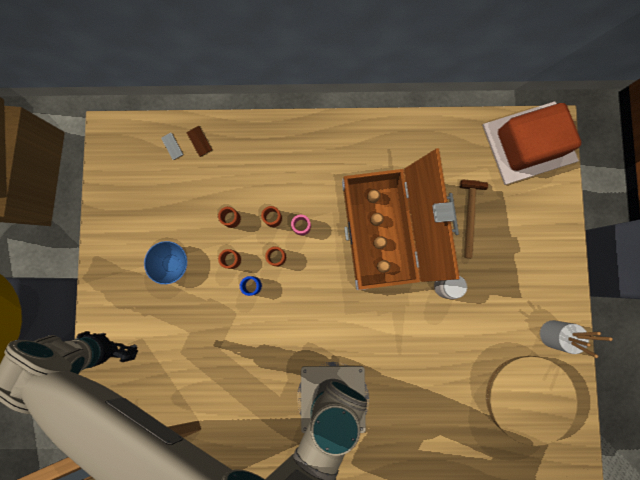

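The scene view shows four terracotta tubes (351,300), (372,267), (421,291) and (397,327). The pink look-alike is at (327,276) and the blue one at (413,259). The case has four spigots along (240,257) to (283,210), and its lid is open. In the top view the tubes are at (229,216), (271,215), (229,259) and (276,256), the jar is at (452,287), and the mallet lies right of the lid at (470,220).

```bash
cat > vis.py <<'E'
from rig import ctrl
import cv2,numpy as np
from scipy.optimize import least_squares
from scipy.spatial.transform import Rotation as R
def proj(cam,P,fish=False):
    T=cam["camera_from_world"];K=cam["mtx"]
    p=np.atleast_2d(P)@T[:3,:3].T+T[:3,3]
    if fish:
        rr=np.hypot(p[:,0],p[:,1]);th=np.arctan2(rr,p[:,2]);k=th/np.maximum(rr,1e-9)
        return np.c_[K[0,0]*p[:,0]*k+K[0,2],K[1,1]*p[:,1]*k+K[1,2]]
    q=p@K.T; return q[:,:2]/q[:,2:]
def back(cam,uv,z,fish=False):
    u=np.array(uv,float)
    f=lambda X: (proj(cam,[X[0],X[1],z],fish)[0]-u)
    T=cam["camera_from_world"];c=-T[:3,:3].T@T[:3,3]
    x0=c[:2] if fish else [450,0]
    return least_squares(f,x0).x
def tubemask(fr):
    h=cv2.cvtColor(fr,cv2.COLOR_RGB2HSV)
    return ((h[...,0]<=12)&(h[...,1]>140)&(h[...,2]>40)&(h[...,2]<215)).astype(np.uint8)
t=np.linspace(0,2*np.pi,48,endpoint=False)
def hullcen(cam,x,y,r=31,z0=0,z1=70,fish=False):
    P=np.r_[[[x+r*np.cos(a),y+r*np.sin(a),z] for z in (z0,z1) for a in t]]
    h=cv2.convexHull((proj(cam,P,fish)).astype(np.float32)); m=cv2.moments(h)
    return np.array([m["m10"]/m["m00"],m["m01"]/m["m00"]]),m["m00"]
def fit_tube(cam,cen,**k):
    x0=back(cam,cen,35,k.get("fish",False))
    return least_squares(lambda X:hullcen(cam,*X,**k)[0]-cen,x0,diff_step=1e-3).x
def tubes(n):
    cam=ctrl.read_camera(n)
    m=tubemask(cam["frame"]); m=cv2.morphologyEx(m,cv2.MORPH_CLOSE,np.ones((5,5)))
    N,L,S,C=cv2.connectedComponentsWithStats(m)
    out=[]
    for i in range(1,N):
        if S[i,4]<120 or S[i,4]>900: continue
        cnt,_=cv2.findContours((L==i).astype(np.uint8),0,2); M=cv2.moments((L==i).astype(np.uint8),True)
        cen=np.array([M["m10"],M["m01"]])/M["m00"]
        X=fit_tube(cam,cen); out.append((np.round(X,1).tolist(),int(S[i,4]),round(hullcen(cam,*X)[1]),np.round(cen).tolist()))
    return out
E
python3 - <<'E'
from vis import *
for n in ["scene","top"]:
    print(n); [print(o) for o in tubes(n)]
    cam=ctrl.read_camera(n)
    for q,z in [("spigot0",10),("lid_handle",264),("lid_hinge",100),("catch_roller",75),("jar",0),("bowl",0),("mallet",10),("case",0)]:
        print(q,[(round(d["conf"],2),np.round(back(cam,np.array(d["centre"])*[640,480],z)).tolist()) for d in ctrl.pinpoint(n,q)])
cam=ctrl.read_camera("top")
cv2.imwrite("pics/casetop.png",cv2.resize(cam["frame"][140:300,335:495,::-1],None,fx=3.7,fy=3.7,interpolation=cv2.INTER_CUBIC))
E
```

```text
scene
([-988.3, -706.0], 491, 207, [370.0, 14.0])
([-995.7, -350.5], 735, 233, [431.0, 32.0])
([-445.9, -771.3], 393, 257, [298.0, 49.0])
([-1044.2, 291.0], 896, 303, [565.0, 66.0])
([-454.1, -429.6], 533, 287, [360.0, 71.0])
([-481.0, 337.6], 699, 409, [535.0, 129.0])
([1021.7, -720.2], 149, 757, [5.0, 246.0])
([457.3, 181.4], 529, 637, [372.0, 266.0])
([451.9, 332.3], 536, 704, [421.0, 291.0])
([587.9, 195.1], 585, 703, [351.0, 300.0])
([587.2, 335.8], 627, 773, [398.0, 327.0])
spigot0 [(0.91, [575.0, -158.0]), (0.82, [661.0, -137.0]), (0.76, [415.0, -172.0]), (0.62, [503.0, -157.0])]
lid_handle [(0.68, [573.0, -329.0]), (0.41, [742.0, 376.0]), (0.4, [658.0, -127.0])]
lid_hinge [(0.74, [543.0, -257.0])]
catch_roller [(0.9, [526.0, -41.0])]
jar []
bowl [(0.59, [451.0, 535.0])]
mallet [(0.65, [566.0, -467.0])]
case [(0.7, [533.0, -154.0])]
top
([877.7, -1023.5], 220, 575, [636.0, 128.0])
([848.2, 437.3], 361, 423, [199.0, 141.0])
([692.1, -473.8], 165, 435, [473.0, 184.0])
([589.8, 333.1], 285, 378, [229.0, 217.0])
([591.1, 193.5], 242, 351, [271.0, 216.0])
([459.8, 179.7], 201, 334, [275.0, 256.0])
([452.1, 330.4], 268, 373, [229.0, 259.0])
spigot0 [(0.87, [428.0, -164.0]), (0.84, [577.0, -164.0]), (0.7, [652.0, -145.0]), (0.62, [498.0, -154.0]), (0.33, [587.0, 190.0])]
lid_handle [(0.85, [566.0, -344.0]), (0.52, [512.0, -125.0])]
lid_hinge [(0.95, [550.0, -259.0])]
catch_roller [(0.66, [449.0, 311.0]), (0.64, [526.0, -48.0])]
jar [(0.78, [364.0, -381.0]), (0.36, [583.0, -457.0]), (0.19, [503.0, -153.0])]
bowl [(0.68, [438.0, 522.0]), (0.39, [646.0, -146.0])]
mallet [(0.94, [580.0, -458.0])]
case [(0.7, [543.0, -166.0])]
```

View pics/casetop.png

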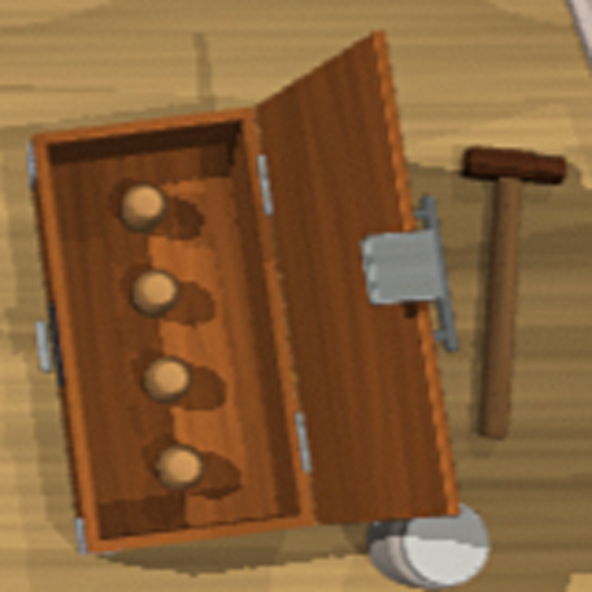

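The crop shows the empty case. Its four spigot tops are at crop pixels (144,207), (156,292), (167,380) and (180,467). The lid handle bar is at about (438,272), and the jar is below the lid's near corner.

```bash
cat >> vis.py <<'E'
def wrist(name=None):
    cam=ctrl.read_camera("wrist")
    if name: cv2.imwrite(name,cam["frame"][:,:,::-1])
    return cam
E
python3 - <<'E'
from vis import *
cam=ctrl.read_camera("top")
c=np.array([(144,207),(156,292),(167,380),(180,467)])/3.7+[335,140]
S=np.array([back(cam,p-.3,52) for p in c]);print(S.round(1),np.diff(S,axis=0).round(1))
acc=[]
for n in ["top","scene"]*3:
    cam=ctrl.read_camera(n)
    for d in ctrl.pinpoint(n,"spigot0"):
        p=back(cam,np.array(d["centre"])*[640,480],10)
        if d["conf"]>.5 and 380<p[0]<700 and p[1]<-100: acc.append((p,n))
for n in ["top","scene"]:print(n,sorted(np.round(p).tolist() for p,m in acc if m==n))
s=ctrl.sense(); w=wrist("pics/w0.png");print(np.round(w["mtx"],1).tolist(),np.round(w["camera_from_world"],3).tolist())
Rt=R.from_rotvec(s["ee_rot"]).as_matrix();print(Rt.round(3))
T=w["camera_from_world"];print("campos tool",(Rt.T@(-T[:3,:3].T@T[:3,3]-s["tcp_pos"])).round(1),(T[:3,:3]@Rt).round(3))
E
```

```text
[[ 653.2 -142.3]
 [ 577.4 -151.2]
 [ 499.8 -159.1]
 [ 424.  -168.7]] [[-75.8  -8.9]
 [-77.6  -7.9]
 [-75.8  -9.6]]
top [[423.0, -173.0], [424.0, -167.0], [426.0, -167.0], [500.0, -158.0], [500.0, -151.0], [502.0, -163.0], [577.0, -155.0], [580.0, -158.0], [581.0, -156.0], [653.0, -136.0], [656.0, -151.0]]
scene [[421.0, -169.0], [425.0, -173.0], [427.0, -169.0], [498.0, -160.0], [501.0, -153.0], [507.0, -160.0], [576.0, -156.0], [584.0, -148.0], [592.0, -138.0], [648.0, -141.0], [650.0, -148.0], [650.0, -138.0]]
[[371.6, 0.0, 315.5], [0.0, 371.6, 234.6], [0.0, 0.0, 1.0]] [[0.344, 0.939, -0.0, -625.482], [0.897, -0.328, 0.297, -37.853], [0.279, -0.102, -0.955, 380.083], [0.0, 0.0, 0.0, 1.0]]
[[-0.939  0.345 -0.   ]
 [ 0.345  0.939 -0.   ]
 [ 0.    -0.    -1.   ]]
campos tool [  77.1    0.5 -128.7] [[ 0.001  1.     0.   ]
 [-0.955  0.001 -0.297]
 [-0.297  0.     0.955]]
```

```bash
cat >> vis.py <<'E'
Y=0.116
SP=[np.array([538.6,-155.3])+d*np.array([np.cos(Y),np.sin(Y)]) for d in (-117,-39,39,117)]
def to(x,y,z,yaw=Y):
    s=ctrl.sense();Rt=R.from_rotvec(s["ee_rot"]).as_matrix()
    d=Rt.T@(np.array([x,y,z])-s["tcp_pos"])/50
    W=np.array([[-np.cos(yaw),-np.sin(yaw),0],[-np.sin(yaw),np.cos(yaw),0],[0,0,-1.]]).T
    rv=np.degrees(R.from_matrix(Rt.T@W).as_rotvec())/5
    print("shift",d.round(3),"turn",rv.round(2),"tcp",np.round(s["tcp_pos"],1),"t",round(s["time"],1),"F",np.round(s["ft_force"],1),"j",np.round(s["joint_pos"],2))
E
python3 -m handwheel '[[[0,0,-0.9,0,0,0,85],[0,0,-0.9,0,0,0,85],[0,0,-0.9,0,0,0,85],[0,0,-0.9,0,0,0,85],[0,0,-0.9,0,0,0,85],[0,0,-0.87,0,0,0,85],[0,0,0,0,0,0,85]]]'
python3 -c "
from vis import *
to(589.5,194.3,160)"
```

```text
time: 3.35
tcp_pos: [215.4, 586.7, 245.3]
ee_rot: [-0.183, 3.136, 0.0]
ft_force: [0.5, 0.8, -0.3]
grip_width: 0.995
grip_force: 0.0
shift [-6.518 -8.666  1.706] turn [0.   0.   0.01] tcp [215.4 586.7 245.3] t 3.4 F [ 0.5  0.8 -0.3] j [ 1.12  0.28 -0.03  1.27  0.    1.  ]
```

```bash
python3 -m handwheel '[[[0,0,0,-0.65,-0.87,0.05,85],[0,0,0,-0.65,-0.87,0.05,85],[0,0,0,-0.65,-0.87,0.05,85],[0,0,0,-0.65,-0.87,0.05,85],[0,0,0,-0.65,-0.87,0.05,85],[0,0,0,-0.65,-0.87,0.05,85],[0,0,0,-0.65,-0.87,0.05,85],[0,0,0,-0.65,-0.87,0.05,85],[0,0,0,-0.65,-0.87,0.2,85],[0,0,0,-0.66,-0.84,0.2,85],[0,0,0,0,0,0,85],[0,0,0,0,0,0,85]]]'
python3 -c "
from vis import *
to(589.5,194.3,50)
c=wrist('pics/w1.png')
for q in (589.5,194.3),(588.5,334.5),(458.5,180.5),(452,331.3): print(proj(c,[[*q,70],[*q,0]],True).round().tolist())
"
```

```text
time: 4.55
tcp_pos: [559.0, 225.2, 208.2]
ee_rot: [0.178, -3.135, -0.0]
ft_force: [0.1, 0.1, 0.5]
grip_width: 0.996
grip_force: 0.0
shift [-0.541 -0.683  3.163] turn [ 0.   -0.02 -0.03] tcp [559.  225.2 208.2] t 4.5 F [0.1 0.1 0.5] j [ 0.28  0.26 -0.13  1.18  0.    0.16]
[[270.0, 260.0], [278.0, 234.0]]
[[443.0, 276.0], [421.0, 248.0]]
[[267.0, 85.0], [277.0, 92.0]]
[[471.0, 106.0], [442.0, 109.0]]
```

View pics/w1.png

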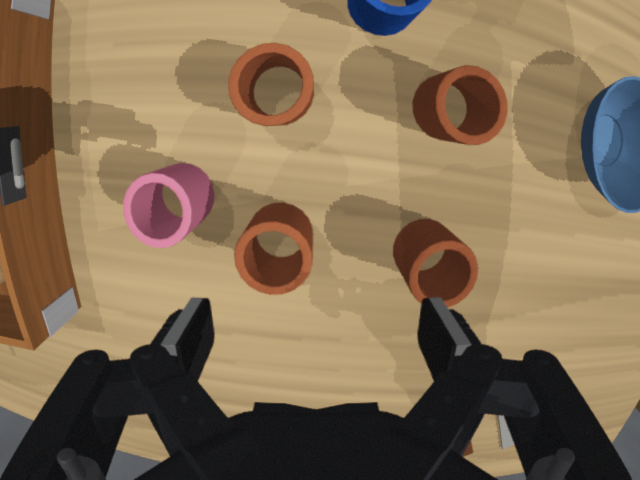

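The wrist view shows B's rim at (274,253), A's at (436,267), C's at (271,84) and D's at (460,106). Pink is at (165,210), and the case wall is on the left. These positions are a few px off the prediction, so I'll refine with a filled-contour fit.

```bash
cat >> vis.py <<'E'
def wtubes(cam):
    m=tubemask(cam["frame"]); out=[]
    cs,_=cv2.findContours(cv2.morphologyEx(m,cv2.MORPH_OPEN,np.ones((3,3))),cv2.RETR_EXTERNAL,cv2.CHAIN_APPROX_NONE)
    for c in cs:
        M=cv2.moments(cv2.convexHull(c))
        if not 3000<M["m00"]<40000: continue
        cen=np.array([M["m10"],M["m01"]])/M["m00"]
        X=fit_tube(cam,cen,fish=True); out.append((X.round(1).tolist(),round(M["m00"]),round(hullcen(cam,*X,fish=True)[1]),cen.round().tolist()))
    return out
E
python3 -c "
from vis import *
for o in wtubes(wrist()): print(o)
to(589.5,194.3,50)"
```

```text
([587.0, 335.2], 5246, 5720, [433.0, 263.0])
([588.3, 196.0], 5486, 5901, [274.0, 249.0])
([450.3, 332.2], 5748, 6134, [460.0, 106.0])
([457.4, 182.1], 5504, 5867, [270.0, 85.0])
shift [-0.55  -0.719  3.175] turn [ 0.   -0.01  0.01] tcp [558.  226.8 208.8] t 4.7 F [ 0.2  0.8 -0.6] j [ 0.28  0.26 -0.13  1.18  0.    0.16]
```

```bash
python3 -m handwheel '[[[0,0,0,-0.27,-0.35,0.1,85],[0,0,0,-0.26,-0.34,0.1,85],[0,0,0,0,0,0.5,85],[0,0,0,0,0,0.5,85],[0,0,0,0,0,0.4,85],[0,0,0,0,0,0.3,85],[0,0,0,0,0,0,85],[0,0,0,0,0,0,85],[0,0,0,0,0,0,85]]]'
python3 -c "
from vis import *
to(588.5,195.5,50)
for o in wtubes(wrist()): print(o)"
```

```text
time: 5.55
tcp_pos: [590.2, 195.4, 115.1]
ee_rot: [-0.184, 3.134, 0.001]
ft_force: [-0.2, 0.3, 0.5]
grip_width: 0.991
grip_force: 0.0
shift [0.036 0.006 1.302] turn [0.   0.03 0.01] tcp [590.2 195.4 115.1] t 5.5 F [-0.2  0.3  0.5] j [ 0.22  0.36 -0.2   1.01 -0.    0.1 ]
([587.7, 335.5], 9876, 10418, [522.0, 274.0])
([588.2, 195.9], 12004, 12674, [315.0, 260.0])
([450.2, 332.3], 10768, 11320, [559.0, 67.0])
([469.5, 183.4], 8128, 13474, [318.0, 34.0])
```

```bash
python3 -m handwheel '[[[0,0,0,0.04,0,0.4,85],[0,0,0,0,0,0.4,85],[0,0,0,0,0,0.3,85],[0,0,0,0,0,0.2,85],[0,0,0,0,0,0,85],[0,0,0,0,0,0,70],[0,0,0,0,0,0,66],[0,0,0,0,0,0,64],[0,0,0,0,0,0,64],[0,0,0,0,0,0,64]]]'
python3 -m handwheel '[[[0,0,0,0,0,0,63],[0,0,0,0,0,0,62],[0,0,0,0,0,0,62],[0,0,0,0,0,0,62]]]'
```

```text
time: 6.6
tcp_pos: [587.3, 194.8, 49.1]
ee_rot: [-0.183, 3.136, 0.0]
ft_force: [-0.1, -0.2, -0.8]
grip_width: 0.751
grip_force: 0.0
time: 7.0
tcp_pos: [587.2, 194.8, 49.1]
ee_rot: [-0.184, 3.136, 0.0]
ft_force: [-1.1, -0.2, 4.7]
grip_width: 0.728
grip_force: 16.1
```

```bash
python3 -m handwheel '[[[0,0,0,0,0,0,61.7],[0,0,0,0,0,0,61.7],[0,0,0,0,0,0,61.7]]]'; python3 -m handwheel '[[[0,0,0,0,0,-0.2,61.7],[0,0,0,0,0,-0.2,61.7],[0,0,0,0,0,0,61.7]]]'
```

```text
time: 7.3
tcp_pos: [587.2, 194.8, 49.1]
ee_rot: [-0.184, 3.136, 0.0]
ft_force: [-1.3, -0.0, 4.6]
grip_width: 0.728
grip_force: 22.0
time: 7.6
tcp_pos: [588.3, 195.0, 70.2]
ee_rot: [-0.183, 3.133, 0.001]
ft_force: [0.4, 1.0, -2.5]
grip_width: 0.725
grip_force: 22.3
```

```bash
python3 -m handwheel '[[[0,0,0,0,0,-0.8,61.7],[0,0,0,0,0,-0.8,61.7],[0,0,0,0,0,-0.8,61.7],[0,0,0,-0.06,-0.8,0,61.7],[0,0,0,-0.06,-0.8,0,61.7],[0,0,0,-0.06,-0.8,0,61.7],[0,0,0,-0.06,-0.8,0,61.7],[0,0,0,-0.06,-0.8,0,61.7],[0,0,0,-0.06,-0.8,0,61.7],[0,0,0,-0.06,-0.8,0,61.7],[0,0,0,-0.06,-0.6,0,61.7],[0,0,0,-0.04,-0.4,0,61.7]]]'
python3 -m handwheel '[[[0,0,0,0,-0.2,0,61.7],[0,0,0,0,0,0,61.7],[0,0,0,0,0,0,61.7]]]'
python3 -c "
from vis import *
to(653.8,-141.8,165)
c=wrist('pics/w2.png')
for p in SP: print(proj(c,[[*p,55],[*p,10]],True).round().tolist())
print(wtubes(c))"
```

```text
time: 8.8
tcp_pos: [651.5, -132.4, 188.2]
ee_rot: [0.18, -3.136, 0.0]
ft_force: [-0.4, 0.4, -2.4]
grip_width: 0.729
grip_force: 22.6
time: 9.1
tcp_pos: [652.1, -138.7, 188.4]
ee_rot: [0.185, -3.135, -0.002]
ft_force: [-0.7, 0.5, -1.9]
grip_width: 0.724
grip_force: 22.6
shift [-0.027 -0.066  0.468] turn [ 0.01 -0.01  0.02] tcp [ 652.1 -138.7  188.4] t 9.1 F [-0.7  0.5 -1.9] j [-0.31  0.38 -0.    1.19  0.   -0.42]
[[310.0, -75.0], [311.0, -51.0]]
[[309.0, 17.0], [310.0, 32.0]]
[[309.0, 124.0], [310.0, 124.0]]
[[309.0, 232.0], [310.0, 216.0]]
[([737.0, -127.3], 24524, 6330, [316.0, 321.0])]
```

View pics/w2.png

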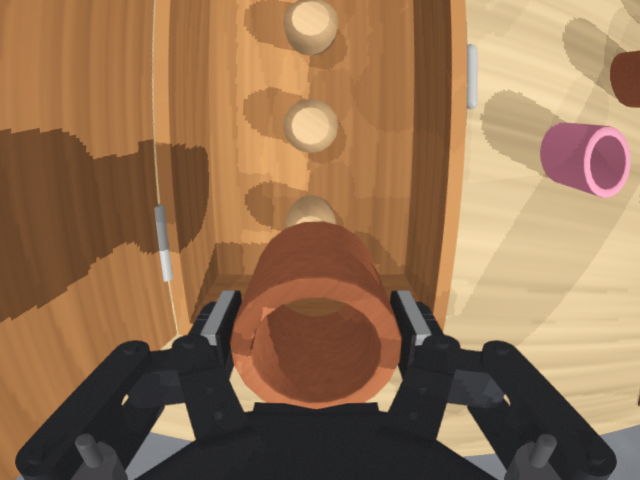

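The wrist view shows the held tube upright above the far spigot. Spigot tops are at (311,125) and (311,18), within 2 px of the prediction.

```bash
python3 -m handwheel '[[[0,0,0,-0.03,-0.05,0.3,61.7],[0,0,0,0,0,0.4,61.7],[0,0,0,0,0,0.4,61.7],[0,0,0,0,0,0.3,61.7],[0,0,0,0,0,0.18,61.7],[0,0,0,0,0,0,61.7],[0,0,0,0,0,0,61.7]]]'
python3 -m handwheel '[[[0,0,0,0,0,0.1,61.7],[0,0,0,0,0,0.1,61.7],[0,0,0,0,0,0.1,61.7],[0,0,0,0,0,0,61.7]]]'
python3 -c "
from vis import *
to(653.5,-141,60)"
```

```text
time: 9.85
tcp_pos: [654.6, -142.2, 109.9]
ee_rot: [-0.184, 3.136, -0.0]
ft_force: [0.6, -1.0, -1.8]
grip_width: 0.726
grip_force: 22.6
time: 10.25
tcp_pos: [653.6, -142.1, 93.7]
ee_rot: [0.183, -3.135, -0.001]
ft_force: [-0.3, -0.2, -2.0]
grip_width: 0.728
grip_force: 22.6
shift [-0.002  0.021  0.674] turn [ 0.01 -0.02  0.01] tcp [ 653.6 -142.1   93.7] t 10.2 F [-0.3 -0.2 -2. ] j [-0.31  0.46 -0.1   1.01 -0.   -0.43]
```

```bash
python3 -m handwheel '[[[0,0,0,0,0.02,0.15,61.7],[0,0,0,0,0,0.15,61.7],[0,0,0,0,0,0.15,61.7],[0,0,0,0,0,0.1,61.7],[0,0,0,0,0,0.05,61.7],[0,0,0,0,0,0,61.7]]]'
python3 -m handwheel '[[[0,0,0,0,0,0.04,61.7],[0,0,0,0,0,0.03,61.7],[0,0,0,0,0,0,61.7]]]'
```

```text
time: 10.85
tcp_pos: [653.8, -141.1, 64.0]
ee_rot: [0.183, -3.135, -0.001]
ft_force: [0.0, 0.2, -2.0]
grip_width: 0.727
grip_force: 22.6
time: 11.15
tcp_pos: [654.2, -141.3, 61.2]
ee_rot: [-0.183, 3.136, 0.0]
ft_force: [-0.1, -0.1, -1.9]
grip_width: 0.729
grip_force: 22.6
```

```bash
python3 -m handwheel '[[[0,0,0,0,0,0.03,61.7],[0,0,0,0,0,0.03,61.7],[0,0,0,0,0,0,61.7]]]'
```

```text
time: 11.45
tcp_pos: [654.5, -141.3, 59.2]
ee_rot: [-0.183, 3.135, -0.0]
ft_force: [-1.9, 0.3, 4.0]
grip_width: 0.727
grip_force: 23.0
```

```bash
python3 -m handwheel '[[[0,0,0,0,0,0,63],[0,0,0,0,0,0,68],[0,0,0,0,0,0,80],[0,0,0,0,0,0,80],[0,0,0,0,0,-0.3,80],[0,0,0,0,0,-0.6,80],[0,0,0,0,0,-0.6,80],[0,0,0,0,0,-0.6,80],[0,0,0,0,0,-0.5,80],[0,0,0,0,0,0,80],[0,0,0,0,0,0,80]]]'
python3 -c "
from vis import *
c=wrist('pics/w3.png')
for p in SP: print(proj(c,[[*p,80],[*p,55],[*p,10]],True).round().tolist())
m=tubemask(c['frame']);print(wtubes(c))
to(588,335.3,50);print(tubes('top')[-5:]);print(tubes('scene')[-5:])"
```

```text
time: 12.55
tcp_pos: [654.8, -141.5, 189.8]
ee_rot: [-0.183, 3.134, -0.001]
ft_force: [-0.2, -0.3, -0.5]
grip_width: 0.937
grip_force: 0.0
[[314.0, -95.0], [314.0, -78.0], [315.0, -53.0]]
[[314.0, 3.0], [314.0, 13.0], [314.0, 29.0]]
[[314.0, 120.0], [314.0, 120.0], [314.0, 121.0]]
[[314.0, 238.0], [314.0, 227.0], [314.0, 213.0]]
[([659.2, -139.7], 7148, 6741, [316.0, 232.0])]
shift [0.198 9.618 2.764] turn [ 0.   -0.    0.01] tcp [ 653.9 -141.2  188.2] t 12.6 F [-1.2  0.4 -0.7] j [-0.31  0.39  0.    1.19 -0.   -0.43]
[([655.2, -76.1], 661, 354, [353.0, 196.0]), ([691.9, -473.1], 161, 435, [473.0, 184.0]), ([589.6, 333.4], 283, 378, [229.0, 217.0]), ([459.0, 179.9], 205, 334, [275.0, 256.0]), ([451.7, 330.3], 276, 373, [229.0, 259.0])]
[([1014.1, -728.4], 238, 748, [6.0, 243.0]), ([641.0, -157.2], 546, 621, [239.0, 252.0]), ([456.7, 181.7], 518, 637, [372.0, 266.0]), ([450.2, 332.7], 570, 703, [421.0, 290.0]), ([587.4, 335.6], 638, 773, [398.0, 327.0])]
```

View pics/w3.png

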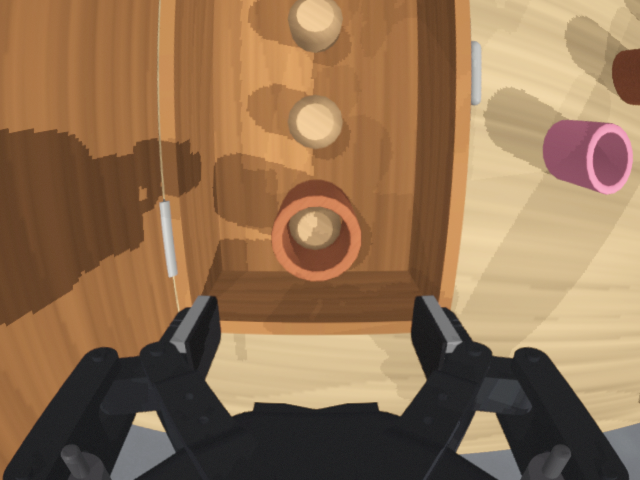

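The tube is seated: its rim at (317,238) surrounds its spigot and matches the predicted seated position. Next is tube A.

```bash
python3 -m handwheel '[[[0,0,0,0.02,0.6,0,85],[0,0,0,0.02,0.8,0,85],[0,0,0,0.02,0.9,0,85],[0,0,0,0.02,0.9,0,85],[0,0,0,0.02,0.9,0,85],[0,0,0,0.02,0.9,0,85],[0,0,0,0.02,0.9,0,85],[0,0,0,0.02,0.9,0,85],[0,0,0,0.02,0.9,0.2,85],[0,0,0,0.02,0.9,0.4,85],[0,0,0,0,0.6,0.4,85],[0,0,0,0,0.4,0.4,85]]]'
python3 -m handwheel '[[[0,0,0,0,0,0,85],[0,0,0,0,0,0,85],[0,0,0,0,0,0,85]]]'
python3 -c "
from vis import *
print(wtubes(wrist()));to(588,335.3,50)"
```

```text
time: 13.9
tcp_pos: [586.6, 336.5, 115.8]
ee_rot: [0.187, -3.134, 0.001]
ft_force: [0.1, 0.0, -0.3]
grip_width: 0.998
grip_force: 0.0
time: 14.2
tcp_pos: [588.7, 333.5, 118.4]
ee_rot: [-0.182, 3.136, -0.001]
ft_force: [-0.2, -0.5, -0.6]
grip_width: 0.997
grip_force: 0.0
[([587.6, 335.5], 11612, 12246, [317.0, 260.0]), ([464.0, 333.6], 7410, 13019, [343.0, 32.0]), ([464.0, 184.7], 8544, 11433, [96.0, 35.0])]
shift [0.019 0.04  1.38 ] turn [ 0.    0.01 -0.01] tcp [589.1 333.4 119. ] t 14.2 F [-0.6 -1.  -0.2] j [ 0.42  0.45 -0.06  1.06 -0.    0.3 ]
```

```bash
python3 -m handwheel '[[[0,0,0,0.02,0.04,0.4,85],[0,0,0,0,0,0.4,85],[0,0,0,0,0,0.4,85],[0,0,0,0,0,0.18,85],[0,0,0,0,0,0,72],[0,0,0,0,0,0,66],[0,0,0,0,0,0,64],[0,0,0,0,0,0,63],[0,0,0,0,0,0,62],[0,0,0,0,0,0,61.7],[0,0,0,0,0,0,61.7],[0,0,0,0,0,0,61.7]]]'
```

```text
time: 15.45
tcp_pos: [588.3, 336.1, 50.9]
ee_rot: [-0.183, 3.134, -0.001]
ft_force: [-1.2, -3.2, 6.1]
grip_width: 0.725
grip_force: 21.5
```

```bash
python3 -m handwheel '[[[0,0,0,0,0,-0.6,61.7],[0,0,0,0,0,-0.8,61.7],[0,0,0,0,0,-0.8,61.7],[0,0,0,0.13,-0.6,-0.55,61.7],[0,0,0,0.13,-0.9,0,61.7],[0,0,0,0.13,-0.9,0,61.7],[0,0,0,0.13,-0.9,0,61.7],[0,0,0,0.13,-0.9,0,61.7],[0,0,0,0.13,-0.9,0,61.7],[0,0,0,0.13,-0.9,0,61.7],[0,0,0,0.13,-0.9,0,61.7],[0,0,0,0.13,-0.9,0,61.7]]]'
python3 -m handwheel '[[[0,0,0,0.13,-0.8,0,61.7],[0,0,0,0.13,-0.6,0,61.7],[0,0,0,0.04,-0.43,0,61.7],[0,0,0,0,0,0,61.7],[0,0,0,0,0,0,61.7],[0,0,0,0,0,0,61.7],[0,0,0,0,0,0,61.7]]]'
python3 -c "
from vis import *
to(577.5,-149.8,110)"
```

```text
time: 16.65
tcp_pos: [573.9, -59.1, 186.4]
ee_rot: [-0.184, 3.136, 0.002]
ft_force: [0.9, 0.4, -1.4]
grip_width: 0.725
grip_force: 21.9
time: 17.35
tcp_pos: [570.1, -149.3, 186.5]
ee_rot: [0.186, -3.136, -0.001]
ft_force: [0.1, 0.2, -1.8]
grip_width: 0.723
grip_force: 21.9
shift [-0.147 -0.028  1.53 ] turn [ 0.01 -0.    0.03] tcp [ 570.1 -149.3  186.5] t 17.4 F [ 0.1  0.2 -1.8] j [-0.37  0.25 -0.19  1.13  0.   -0.48]
```

```bash
python3 -m handwheel '[[[0,0,0,-0.15,-0.02,0,61.7],[0,0,0,0,0,0.4,61.7],[0,0,0,0,0,0.4,61.7],[0,0,0,0,0,0.4,61.7],[0,0,0,0,0,0.35,61.7],[0,0,0,0,0,0,61.7],[0,0,0,0,0,0,61.7]]]'
python3 -c "
from vis import *
to(577.5,-149.8,61)"
```

```text
time: 18.05
tcp_pos: [578.0, -150.2, 109.2]
ee_rot: [0.185, -3.136, -0.0]
ft_force: [0.1, -0.5, -1.1]
grip_width: 0.728
grip_force: 21.9
shift [0.009 0.01  0.964] turn [ 0.   -0.    0.02] tcp [ 578.  -150.2  109.2] t 18.1 F [ 0.1 -0.5 -1.1] j [-0.36  0.33 -0.26  0.98  0.   -0.48]
```

```bash
python3 -m handwheel '[[[0,0,0,0,0,0.1,61.7],[0,0,0,0,0,0.1,61.7],[0,0,0,0,0,0.1,61.7],[0,0,0,0,0,0,61.7]]]'
python3 -m handwheel '[[[0,0,0,0,0,0.12,61.7],[0,0,0,0,0,0.12,61.7],[0,0,0,0,0,0.12,61.7],[0,0,0,0,0,0.12,61.7],[0,0,0,0,0,0.08,61.7],[0,0,0,0,0,0.06,61.7],[0,0,0,0,0,0,61.7],[0,0,0,0,0,0,61.7]]]'
```

```text
time: 18.45
tcp_pos: [577.1, -150.5, 93.5]
ee_rot: [0.183, -3.135, -0.001]
ft_force: [-0.8, 0.1, -2.0]
grip_width: 0.728
grip_force: 21.9
time: 19.25
tcp_pos: [577.8, -150.8, 63.2]
ee_rot: [-0.183, 3.136, -0.0]
ft_force: [-0.1, -0.3, -2.0]
grip_width: 0.729
grip_force: 21.9
```

```bash
python3 -m handwheel '[[[0,0,0,0,0,0.03,61.7],[0,0,0,0,0,0.02,61.7],[0,0,0,0,0,0,61.7]]]'; python3 -m handwheel '[[[0,0,0,0,0,0.02,61.7],[0,0,0,0,0,0,61.7],[0,0,0,0,0,0,61.7]]]'
```

```text
time: 19.55
tcp_pos: [578.0, -150.8, 61.0]
ee_rot: [-0.183, 3.136, -0.0]
ft_force: [0.2, 0.7, -0.8]
grip_width: 0.728
grip_force: 22.0
time: 19.85
tcp_pos: [578.0, -150.8, 60.9]
ee_rot: [-0.183, 3.136, -0.001]
ft_force: [-2.0, 0.3, 6.7]
grip_width: 0.726
grip_force: 22.4
```

Contact with the floor; release, rise, then move toward C.

```bash
python3 -m handwheel '[[[0,0,0,0,0,0,63],[0,0,0,0,0,0,68],[0,0,0,0,0,0,80],[0,0,0,0,0,0,80],[0,0,0,0,0,-0.3,80],[0,0,0,0,0,-0.6,80],[0,0,0,0,0,-0.6,80],[0,0,0,0,0,-0.6,80],[0,0,0,0,0,-0.4,80],[0,0,0,0,0,0,80],[0,0,0,0,0,0,80]]]'
python3 -c "
from vis import *
c=wrist('pics/w4.png')
for p in SP: print(proj(c,[[*p,80],[*p,55]],True).round().tolist())
print(wtubes(c));print(tubes('top')[-3:]);print(tubes('scene')[-3:])
to(458,181.3,120)"
```

```text
time: 20.95
tcp_pos: [578.1, -150.9, 185.6]
ee_rot: [-0.183, 3.135, -0.001]
ft_force: [-0.1, 0.4, -0.3]
grip_width: 0.937
grip_force: 0.0
[[315.0, 0.0], [315.0, 11.0]]
[[314.0, 119.0], [315.0, 119.0]]
[[314.0, 239.0], [314.0, 228.0]]
[[314.0, 338.0], [314.0, 322.0]]
[([662.3, -139.4], 6500, 6450, [316.0, 321.0]), ([590.7, -147.3], 3408, 6949, [317.0, 243.0])]
[([691.9, -473.4], 160, 435, [473.0, 184.0]), ([459.8, 180.1], 207, 334, [275.0, 256.0]), ([452.0, 330.7], 276, 373, [229.0, 259.0])]
[([372.3, -518.0], 147, 446, [214.0, 158.0]), ([456.2, 182.2], 504, 637, [373.0, 266.0]), ([451.2, 332.9], 501, 704, [421.0, 291.0])]
shift [1.581 6.862 1.277] turn [ 0.01 -0.03  0.01] tcp [ 576.7 -150.3  183.2] t 21.1 F [-0.5 -1.1 -0.3] j [-0.36  0.27 -0.17  1.13 -0.   -0.48]
```

View pics/w4.png

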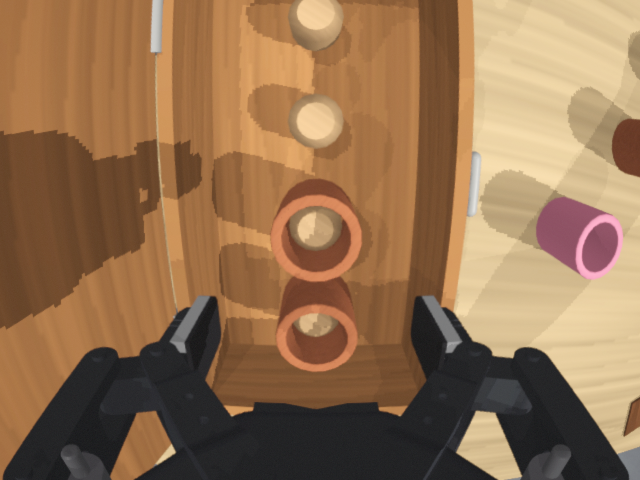

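Both tubes are seated, with rims at (317,238) and (317,330). Next is C, which hasn't moved.

```bash
python3 -m handwheel '[[[0,0,0,0.16,0.6,0,85],[0,0,0,0.16,0.8,0,85],[0,0,0,0.16,0.8,0,85],[0,0,0,0.16,0.8,0,85],[0,0,0,0.16,0.8,0,85],[0,0,0,0.16,0.8,0,85],[0,0,0,0.16,0.8,0.3,85],[0,0,0,0.16,0.7,0.4,85],[0,0,0,0.16,0.5,0.4,85],[0,0,0,0.13,0.25,0.2,85],[0,0,0,0,0,0,85],[0,0,0,0,0,0,85]]]'
python3 -m handwheel '[[[0,0,0,0,0,0,85],[0,0,0,0,0,0,85]]]'
python3 -c "
from vis import *
print(wtubes(wrist()));to(458,181.3,50)"
```

```text
time: 22.3
tcp_pos: [460.1, 179.8, 119.6]
ee_rot: [0.183, -3.136, 0.001]
ft_force: [-0.2, -0.2, -0.2]
grip_width: 0.994
grip_force: 0.0
time: 22.5
tcp_pos: [461.4, 179.6, 120.7]
ee_rot: [-0.18, 3.134, 0.0]
ft_force: [0.8, -0.2, -0.0]
grip_width: 0.997
grip_force: 0.0
[([450.1, 332.6], 9258, 9801, [536.0, 260.0]), ([456.9, 182.1], 11388, 12030, [319.0, 253.0])]
shift [0.063 0.04  1.412] turn [ 0.    0.02 -0.01] tcp [461.2 179.6 120.6] t 22.6 F [ 0.1  1.1 -0. ] j [ 0.24  0.15 -0.47  0.95 -0.    0.13]
```

```bash
python3 -m handwheel '[[[0,0,0,0.07,0.05,0.4,85],[0,0,0,0,0,0.4,85],[0,0,0,0,0,0.4,85],[0,0,0,0,0,0.2,85],[0,0,0,0,0,0,72],[0,0,0,0,0,0,66],[0,0,0,0,0,0,64],[0,0,0,0,0,0,63],[0,0,0,0,0,0,62],[0,0,0,0,0,0,61.7],[0,0,0,0,0,0,61.7],[0,0,0,0,0,0,61.7]]]'
python3 -m handwheel '[[[0,0,0,0,0,-0.6,61.7],[0,0,0,0,0,-0.8,61.7],[0,0,0,0,0,-0.8,61.7],[0,0,0,0,0,-0.6,61.7],[0,0,0,0,0,0,61.7],[0,0,0,0,0,0,61.7]]]'
python3 -c "
from vis import *
to(499.5,-158.8,188)"
```

```text
time: 23.75
tcp_pos: [457.2, 182.2, 51.0]
ee_rot: [-0.183, 3.134, -0.001]
ft_force: [-0.0, -3.1, 6.1]
grip_width: 0.726
grip_force: 21.7
time: 24.35
tcp_pos: [456.3, 182.7, 190.1]
ee_rot: [-0.184, 3.135, 0.001]
ft_force: [-0.3, -0.9, -2.4]
grip_width: 0.726
grip_force: 22.0
shift [-0.061 -6.883  0.038] turn [0.01 0.02 0.01] tcp [456.3 182.7 190.1] t 24.4 F [-0.3 -0.9 -2.4] j [ 0.25  0.08 -0.39  1.1   0.    0.13]
```

```bash
python3 -m handwheel '[[[0,0,0,-0.01,-0.6,0,61.7],[0,0,0,-0.01,-0.9,0,61.7],[0,0,0,-0.01,-0.9,0,61.7],[0,0,0,-0.01,-0.9,0,61.7],[0,0,0,-0.01,-0.9,0,61.7],[0,0,0,-0.01,-0.9,0,61.7],[0,0,0,0,-0.8,0,61.7],[0,0,0,0,-0.6,0,61.7],[0,0,0,0,-0.38,0,61.7],[0,0,0,0,0,0,61.7],[0,0,0,0,0,0,61.7],[0,0,0,0,0,0,61.7]]]'
python3 -c "
from vis import *
to(499.5,-158.8,110)"
```

```text
time: 25.55
tcp_pos: [498.1, -157.6, 188.3]
ee_rot: [0.184, -3.134, -0.003]
ft_force: [-0.6, 0.3, -1.3]
grip_width: 0.73
grip_force: 22.1
shift [-0.03  -0.03   1.566] turn [ 0.02 -0.03  0.02] tcp [ 498.1 -157.6  188.3] t 25.6 F [-0.6  0.3 -1.3] j [-0.43  0.14 -0.33  1.11  0.   -0.55]
```

```bash
python3 -m handwheel '[[[0,0,0,-0.03,-0.02,0.3,61.7],[0,0,0,0,0,0.4,61.7],[0,0,0,0,0,0.4,61.7],[0,0,0,0,0,0.4,61.7],[0,0,0,0,0,0.06,61.7],[0,0,0,0,0,0,61.7],[0,0,0,0,0,0,61.7]]]'
python3 -m handwheel '[[[0,0,0,0,0,0.1,61.7],[0,0,0,0,0,0.1,61.7],[0,0,0,0,0,0.1,61.7],[0,0,0,0,0,0,61.7]]]'
python3 -c "
from vis import *
to(499.5,-158.8,61)"
```

```text
time: 26.25
tcp_pos: [501.5, -159.5, 112.6]
ee_rot: [-0.185, 3.135, -0.001]
ft_force: [0.2, -0.8, -1.2]
grip_width: 0.723
grip_force: 22.1
time: 26.65
tcp_pos: [500.0, -159.5, 95.8]
ee_rot: [0.183, -3.135, -0.001]
ft_force: [-0.2, 0.9, -1.3]
grip_width: 0.727
grip_force: 22.1
shift [0.008 0.014 0.696] turn [ 0.01 -0.02  0.01] tcp [ 500.  -159.5   95.8] t 26.6 F [-0.2  0.9 -1.3] j [-0.43  0.23 -0.43  0.91  0.   -0.55]
```

```bash
python3 -m handwheel '[[[0,0,0,0,0.01,0.12,61.7],[0,0,0,0,0,0.12,61.7],[0,0,0,0,0,0.12,61.7],[0,0,0,0,0,0.12,61.7],[0,0,0,0,0,0.1,61.7],[0,0,0,0,0,0.06,61.7],[0,0,0,0,0,0.03,61.7],[0,0,0,0,0,0,61.7],[0,0,0,0,0,0,61.7]]]'
python3 -m handwheel '[[[0,0,0,0,0,0.02,61.7],[0,0,0,0,0,0.02,61.7],[0,0,0,0,0,0,61.7]]]'
```

```text
time: 27.55
tcp_pos: [500.9, -159.3, 63.3]
ee_rot: [-0.183, 3.136, -0.0]
ft_force: [0.1, 0.2, -1.5]
grip_width: 0.728
grip_force: 22.1
time: 27.85
tcp_pos: [500.7, -159.2, 61.1]
ee_rot: [-0.183, 3.136, -0.0]
ft_force: [0.6, -0.8, -1.9]
grip_width: 0.727
grip_force: 22.1
```

```bash
python3 -m handwheel '[[[0,0,0,0,0,0.03,61.7],[0,0,0,0,0,0,61.7],[0,0,0,0,0,0,61.7]]]'
```

```text
time: 28.15
tcp_pos: [500.7, -159.2, 61.0]
ee_rot: [0.184, -3.136, 0.0]
ft_force: [-4.1, 1.8, 8.8]
grip_width: 0.725
grip_force: 22.8
```

```bash
python3 -m handwheel '[[[0,0,0,0,0,0,63],[0,0,0,0,0,0,68],[0,0,0,0,0,0,80],[0,0,0,0,0,0,80],[0,0,0,0,0,-0.3,80],[0,0,0,0,0,-0.6,80],[0,0,0,0,0,-0.6,80],[0,0,0,0,0,-0.6,80],[0,0,0,0,0,-0.4,80],[0,0,0,0,0,0,80],[0,0,0,0,0,0,80]]]'
python3 -c "
from vis import *
c=wrist('pics/w5.png')
for p in SP: print(proj(c,[[*p,80],[*p,55]],True).round().tolist())
print(wtubes(c));print(tubes('top')[-2:]);print(tubes('scene')[-2:])
to(451,332,120)"
```

```text
time: 29.25
tcp_pos: [500.8, -159.3, 184.6]
ee_rot: [-0.183, 3.136, -0.001]
ft_force: [-0.5, -0.4, -0.5]
grip_width: 0.936
grip_force: 0.0
[[313.0, 119.0], [314.0, 119.0]]
[[313.0, 239.0], [314.0, 229.0]]
[[313.0, 339.0], [314.0, 322.0]]
[[314.0, 413.0], [314.0, 394.0]]
[([575.0, -149.1], 14119, 6606, [316.0, 312.0]), ([485.2, -163.5], 3228, 6935, [311.0, 208.0])]
[([692.0, -473.5], 160, 435, [473.0, 184.0]), ([451.6, 330.4], 273, 373, [229.0, 259.0])]
[([1019.6, -723.6], 159, 754, [5.0, 245.0]), ([450.9, 332.7], 523, 703, [421.0, 291.0])]
shift [-0.182  9.859  1.274] turn [ 0.02 -0.03  0.01] tcp [ 499.6 -158.8  182.9] t 29.4 F [-0.5  0.1 -1.2] j [-0.43  0.14 -0.33  1.1  -0.   -0.55]
```

```bash
python3 -m handwheel '[[[0,0,0,-0.02,0.6,0,85],[0,0,0,-0.02,0.85,0,85],[0,0,0,-0.02,0.85,0,85],[0,0,0,-0.02,0.85,0,85],[0,0,0,-0.02,0.85,0,85],[0,0,0,-0.02,0.85,0,85],[0,0,0,-0.02,0.85,0,85],[0,0,0,-0.02,0.85,0,85],[0,0,0,-0.02,0.85,0,85],[0,0,0,0,0.85,0.2,85],[0,0,0,0,0.8,0.3,85],[0,0,0,0,0.5,0.4,85]]]'
python3 -m handwheel '[[[0,0,0,0,0.3,0.3,85],[0,0,0,0,0,0,85],[0,0,0,0,0,0,85],[0,0,0,0,0,0,85],[0,0,0,0,0,0,85]]]'
python3 -c "
from vis import *
print(wtubes(wrist()));to(450.8,332.3,50)"
```

```text
time: 30.6
tcp_pos: [453.5, 318.7, 138.7]
ee_rot: [-0.187, 3.136, 0.001]
ft_force: [1.0, 0.4, -0.4]
grip_width: 0.997
grip_force: 0.0
time: 31.1
tcp_pos: [453.2, 330.2, 125.6]
ee_rot: [-0.181, 3.135, 0.001]
ft_force: [0.7, -0.5, -0.4]
grip_width: 1.0
grip_force: 0.0
[([450.0, 332.6], 10862, 11470, [318.0, 252.0])]
shift [0.045 0.045 1.513] turn [ 0.01  0.02 -0.01] tcp [453.2 330.3 125.7] t 31.1 F [ 0.1  0.6 -0.1] j [ 0.51  0.25 -0.32  0.99 -0.    0.4 ]
```

```bash
python3 -m handwheel '[[[0,0,0,0.06,0.05,0.4,85],[0,0,0,0,0,0.4,85],[0,0,0,0,0,0.4,85],[0,0,0,0,0,0.3,85],[0,0,0,0,0,0,72],[0,0,0,0,0,0,66],[0,0,0,0,0,0,64],[0,0,0,0,0,0,63],[0,0,0,0,0,0,62],[0,0,0,0,0,0,61.7],[0,0,0,0,0,0,61.7],[0,0,0,0,0,0,61.7]]]'
python3 -m handwheel '[[[0,0,0,0,0,-0.6,61.7],[0,0,0,0,0,-0.8,61.7],[0,0,0,0,0,-0.8,61.7],[0,0,0,0,0,-0.6,61.7],[0,0,0,0,0,0,61.7],[0,0,0,0,0,0,61.7]]]'
python3 -c "
from vis import *
to(422.5,-167.8,188)"
```

```text
time: 32.35
tcp_pos: [450.0, 333.2, 51.2]
ee_rot: [-0.183, 3.134, -0.0]
ft_force: [0.8, -1.9, 7.0]
grip_width: 0.721
grip_force: 22.0
time: 32.95
tcp_pos: [449.2, 333.5, 190.2]
ee_rot: [-0.184, 3.135, 0.002]
ft_force: [-0.2, 0.1, -2.0]
grip_width: 0.729
grip_force: 22.3
shift [ 1.701 -9.895  0.031] turn [0.01 0.02 0.01] tcp [449.2 333.5 190.2] t 33.0 F [-0.2  0.1 -2. ] j [ 0.52  0.2  -0.25  1.12  0.    0.41]
```

```bash
python3 -m handwheel '[[[0,0,0,0.1,-0.6,0,61.7],[0,0,0,0.14,-0.8,0,61.7],[0,0,0,0.14,-0.85,0,61.7],[0,0,0,0.14,-0.85,0,61.7],[0,0,0,0.14,-0.85,0,61.7],[0,0,0,0.14,-0.85,0,61.7],[0,0,0,0.14,-0.85,0,61.7],[0,0,0,0.14,-0.85,0,61.7],[0,0,0,0.14,-0.85,0,61.7],[0,0,0,0.14,-0.85,0,61.7],[0,0,0,0.14,-0.7,0,61.7],[0,0,0,0.14,-0.5,0,61.7]]]'
python3 -m handwheel '[[[0,0,0,0.06,-0.35,0,61.7],[0,0,0,0,0,0,61.7],[0,0,0,0,0,0,61.7],[0,0,0,0,0,0,61.7],[0,0,0,0,0,0,61.7]]]'
python3 -c "
from vis import *
to(422.5,-167.8,110)"
```

```text
time: 34.15
tcp_pos: [420.7, -144.7, 187.5]
ee_rot: [0.18, -3.133, -0.003]
ft_force: [0.9, -0.5, -1.3]
grip_width: 0.728
grip_force: 22.4
time: 34.65
tcp_pos: [421.1, -159.9, 189.1]
ee_rot: [0.186, -3.135, -0.001]
ft_force: [0.5, 0.4, -1.4]
grip_width: 0.726
grip_force: 22.5
shift [-0.011 -0.162  1.582] turn [ 0.01 -0.01  0.03] tcp [ 421.1 -159.9  189.1] t 34.6 F [ 0.5  0.4 -1.4] j [-0.51  0.01 -0.47  1.1   0.   -0.63]
```

```bash
python3 -m handwheel '[[[0,0,0,-0.01,-0.15,0.1,61.7],[0,0,0,0,0,0.4,61.7],[0,0,0,0,0,0.4,61.7],[0,0,0,0,0,0.4,61.7],[0,0,0,0,0,0.25,61.7],[0,0,0,0,0,0,61.7],[0,0,0,0,0,0,61.7]]]'
python3 -m handwheel '[[[0,0,0,0,0,0.1,61.7],[0,0,0,0,0,0.1,61.7],[0,0,0,0,0,0.1,61.7],[0,0,0,0,0,0,61.7]]]'
python3 -c "
from vis import *
to(422.5,-167.8,61)"
```

```text
time: 35.35
tcp_pos: [423.0, -168.5, 112.3]
ee_rot: [0.184, -3.136, 0.0]
ft_force: [-0.2, -1.1, -2.2]
grip_width: 0.73
grip_force: 22.5
time: 35.75
tcp_pos: [422.2, -168.1, 96.5]
ee_rot: [0.183, -3.135, -0.001]
ft_force: [-0.3, 0.4, -1.8]
grip_width: 0.727
grip_force: 22.5
shift [-0.007  0.005  0.71 ] turn [ 0.01 -0.01  0.01] tcp [ 422.2 -168.1   96.5] t 35.8 F [-0.3  0.4 -1.8] j [-0.52  0.11 -0.57  0.89  0.   -0.64]
```

```bash
python3 -m handwheel '[[[0,0,0,0,0.01,0.12,61.7],[0,0,0,0,0,0.12,61.7],[0,0,0,0,0,0.12,61.7],[0,0,0,0,0,0.12,61.7],[0,0,0,0,0,0.1,61.7],[0,0,0,0,0,0.06,61.7],[0,0,0,0,0,0.04,61.7],[0,0,0,0,0,0,61.7],[0,0,0,0,0,0,61.7]]]'
python3 -m handwheel '[[[0,0,0,0,0,0.02,61.7],[0,0,0,0,0,0.02,61.7],[0,0,0,0,0,0,61.7]]]'
```

```text
time: 36.65
tcp_pos: [422.9, -168.0, 63.3]
ee_rot: [-0.183, 3.136, -0.0]
ft_force: [1.0, -0.2, -0.8]
grip_width: 0.726
grip_force: 22.5
time: 36.95
tcp_pos: [422.9, -168.0, 61.2]
ee_rot: [-0.183, 3.136, -0.0]
ft_force: [-0.3, 0.1, -0.2]
grip_width: 0.726
grip_force: 22.5
```

```bash
python3 -m handwheel '[[[0,0,0,0,0,0.02,61.7],[0,0,0,0,0,0,61.7],[0,0,0,0,0,0,61.7]]]'
```

```text
time: 37.25
tcp_pos: [422.8, -168.0, 61.2]
ee_rot: [-0.183, 3.136, -0.001]
ft_force: [-3.1, 1.5, 7.2]
grip_width: 0.727
grip_force: 23.1
```

```bash
python3 -m handwheel '[[[0,0,0,0,0,0,63],[0,0,0,0,0,0,68],[0,0,0,0,0,0,80],[0,0,0,0,0,0,80],[0,0,0,0,0,-0.3,80],[0,0,0,0,0,-0.6,80],[0,0,0,0,0,-0.6,80],[0,0,0,0,0,-0.6,80],[0,0,0,0,0,-0.8,80],[0,0,0,0,0.3,-0.8,80],[0,0,0,0,0.8,-0.4,80],[0,0,0,0,0.9,0,80]]]'
python3 -m handwheel '[[[0,0,0,0,0.9,0,40],[0,0,0,0,0.8,0,10],[0,0,0,0,0.6,0,0],[0,0,0,0,0,0,0],[0,0,0,0,0,0,0],[0,0,0,0,0,0,0]]]'
python3 -c "
from vis import *
to(538,-400,330)
a=ctrl.read_camera('top');b=ctrl.read_camera('scene')
A=cv2.resize(a['frame'][140:300,335:495,::-1],(400,400),interpolation=2)
B=cv2.resize(b['frame'][110:290,150:330,::-1],(400,400),interpolation=2)
cv2.imwrite('pics/cs.png',np.hstack([A,B]))
for n in ('top','scene'):
  c=ctrl.read_camera(n)
  for q in ('lid_handle','lid_hinge'): print(n,q,[(round(d['conf'],2),(np.array(d['centre'])*[640,480]).round(1).tolist()) for d in ctrl.pinpoint(n,q)])
  # predicted handle per lid angle
  hx=np.array([np.sin(Y),-np.cos(Y)]);H=np.array([538.6,-154.5])+95*hx
  for th in (1.6,1.65,1.7,1.75,1.8):
    # lid direction from hinge to front = -x rotated up
    f=np.r_[-np.cos(th)*hx,np.sin(th)];nrm=np.r_[np.sin(th)*hx,np.cos(th)]
    P=np.r_[H,100]+165*f+45*nrm
    print(th,P.round(),proj(c,P).round(1).tolist(),proj(c,np.r_[H,100]).round().tolist())
"
```

```text
time: 38.45
tcp_pos: [413.7, -69.1, 269.2]
ee_rot: [-0.178, 3.129, -0.005]
ft_force: [0.2, 1.0, -1.0]
grip_width: 0.934
grip_force: 0.0
time: 39.05
tcp_pos: [397.8, 45.1, 265.1]
ee_rot: [0.183, -3.136, 0.001]
ft_force: [0.9, 0.1, -0.6]
grip_width: 0.007
grip_force: 0.0
shift [-1.753 -9.168 -1.295] turn [-0. -0.  0.] tcp [397.8  45.1 265.1] t 39.0 F [ 0.9  0.1 -0.6] j [-0.05 -0.14 -0.44  1.28 -0.   -0.16]
top lid_handle [(0.78, [454.6, 213.3])]
top lid_hinge [(0.98, [411.6, 227.9])]
1.6 [ 555. -298.  264.] [[440.0, 215.2]] [[410.0, 225.0]]
1.65 [ 556. -306.  261.] [[442.6, 214.9]] [[410.0, 225.0]]
1.7 [ 557. -314.  258.] [[445.2, 214.7]] [[410.0, 225.0]]
1.75 [ 558. -322.  254.] [[447.6, 214.6]] [[410.0, 225.0]]
1.8 [ 559. -330.  250.] [[449.9, 214.5]] [[410.0, 225.0]]
scene lid_handle [(0.89, [197.4, 155.1]), (0.72, [246.0, 261.7]), (0.27, [291.5, 239.2])]
scene lid_hinge [(0.95, [231.0, 204.4]), (0.39, [267.9, 229.0])]
1.6 [ 555. -298.  264.] [[211.4, 156.4]] [[234.0, 206.0]]
1.65 [ 556. -306.  261.] [[209.2, 156.2]] [[234.0, 206.0]]
1.7 [ 557. -314.  258.] [[207.1, 156.2]] [[234.0, 206.0]]
1.75 [ 558. -322.  254.] [[205.0, 156.3]] [[234.0, 206.0]]
1.8 [ 559. -330.  250.] [[203.1, 156.6]] [[234.0, 206.0]]
```

View pics/cs.png

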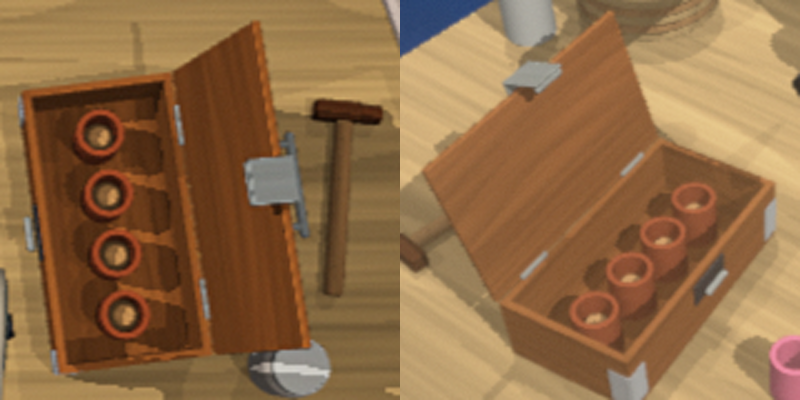

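All four tubes stand in the case around their spigots. The lid is open, leaning back at about 1.8 rad. The fingers go over to the lid's outer side, high above it.

```bash
python3 -m handwheel '[[[0,0,0,0,0,-0.6,0],[0,0,0,0,0,-0.8,0],[0,0,0,0,0,-0.8,0],[0,0,0,-0.05,-0.6,-0.2,0],[0,0,0,-0.05,-0.8,0,0],[0,0,0,-0.05,-0.8,0,0],[0,0,0,-0.05,-0.8,0,0],[0,0,0,-0.05,-0.8,0,0],[0,0,0,-0.05,-0.8,0,0],[0,0,0,-0.05,-0.8,0,0],[0,0,0,-0.05,-0.8,0,0],[0,0,0,-0.03,-0.8,0,0]]]'
python3 -m handwheel '[[[0,0,0,0,-0.7,0,0],[0,0,0,0,-0.5,0,0],[0,0,0,0,0,0,0],[0,0,0,0,0,0,0],[0,0,0,0,0,0,0]]]'
python3 -c "
from vis import *
to(466.7,-360,275)
c=wrist('pics/w6.png')"
```

```text
time: 40.65
tcp_pos: [459.8, -301.4, 385.0]
ee_rot: [-0.183, 3.136, 0.0]
ft_force: [0.3, -0.8, 0.1]
grip_width: -0.003
grip_force: 0.0
time: 41.15
tcp_pos: [466.6, -358.3, 385.2]
ee_rot: [0.184, -3.136, -0.001]
ft_force: [0.5, -0.3, 0.1]
grip_width: -0.004
grip_force: 0.0
shift [ 2.000e-03 -3.400e-02  2.204e+00] turn [ 0.01 -0.    0.01] tcp [ 466.6 -358.3  385.2] t 41.1 F [ 0.5 -0.3  0.1] j [-0.76  0.17  0.13  1.53  0.   -0.88]
```

View pics/w6.png

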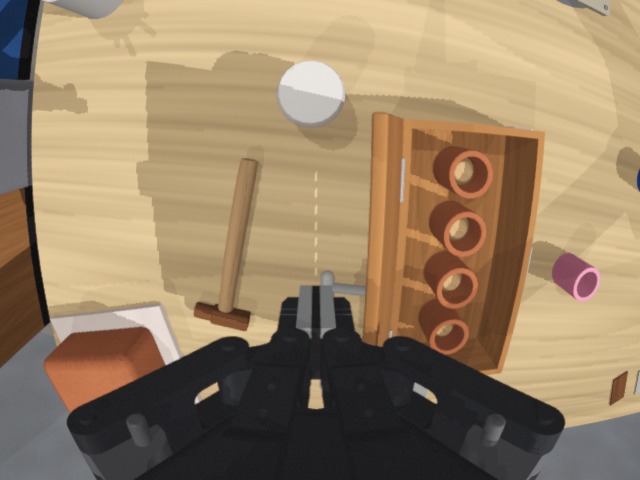

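The wrist view shows the closed fingers at about (316,300). The near end of the handle bar is at (328,280), the lid edge is on the right at column 380, and the jar is at (311,92).

```bash
python3 -c "
from vis import *
c=wrist();s=ctrl.sense()
print('bar end',back(c,(328,280),250,True),'lid edge', back(c,(385,240),295,True), back(c,(374,240),293,True))
p=s['tcp_pos'];print(proj(c,[[p[0],p[1],p[2]-14],[p[0],p[1],250]],True))"
python3 -m handwheel '[[[0,0,0,0.1,-0.03,0.4,0],[0,0,0,0.1,0,0.4,0],[0,0,0,0,0,0.4,0],[0,0,0,0,0,0.4,0],[0,0,0,0,0,0.3,0],[0,0,0,0,0,0.2,0],[0,0,0,0,0,0,0],[0,0,0,0,0,0,0]]]'
```

```text
bar end [ 507.39652641 -342.41447079] lid edge [ 456.32004988 -314.34982172] [ 457.74788483 -320.92331529]
[[313.0546733  306.28613408]
 [314.09825151 227.86120949]]
time: 42.05
tcp_pos: [457.3, -361.5, 280.8]
ee_rot: [-0.184, 3.136, -0.001]
ft_force: [-0.4, -0.2, 0.5]
grip_width: 0.001
grip_force: 0.0
```

```bash
python3 -m handwheel '[[[0,0,0,0,0.2,0,0],[0,0,0,0,0.2,0,0],[0,0,0,0,0.2,0,0],[0,0,0,0,0.2,0,0],[0,0,0,0,0.2,0,0],[0,0,0,0,0.2,0,0],[0,0,0,0,0.2,0,0]]]'
python3 -c "
from vis import *
to(440,-245,281)
c=ctrl.read_camera('top');print([(round(d['conf'],2),(np.array(d['centre'])*[640,480]).round(1).tolist()) for d in ctrl.pinpoint('top','lid_handle')])"
```

```text
time: 42.75
tcp_pos: [448.6, -291.1, 280.1]
ee_rot: [0.184, -3.136, -0.0]
ft_force: [0.7, -0.7, 1.0]
grip_width: -0.005
grip_force: 0.3
shift [ 0.064  0.937 -0.017] turn [ 0.   -0.    0.01] tcp [ 448.6 -291.1  280.1] t 42.8 F [ 0.7 -0.7  1. ] j [-0.7   0.1  -0.17  1.3   0.   -0.81]
[(0.56, [440.6, 211.7]), (0.27, [347.7, 234.6])]
```

```bash
python3 -m handwheel '[[[0,0,0,0,0.25,0,0],[0,0,0,0,0.25,0,0],[0,0,0,0,0.25,0,0],[0,0,0,0,0.25,0,0],[0,0,0,0,0.25,0,0],[0,0,0,0,0,-0.6,0],[0,0,0,0,0,-0.8,0],[0,0,0,0,0,-0.6,0]]]'
python3 -m handwheel '[[[0,0,0,0,0,0,0],[0,0,0,0,0,0,0],[0,0,0,0,0,0,0],[0,0,0,0,0,0,0],[0,0,0,0,0,0,0],[0,0,0,0,0,0,0],[0,0,0,0,0,0,0],[0,0,0,0,0,0,0],[0,0,0,0,0,0,0],[0,0,0,0,0,0,0],[0,0,0,0,0,0,0],[0,0,0,0,0,0,0]]]'
python3 -c "
from vis import *
c=wrist('pics/w7.png')
to(549.6-165*.1155,-248.9+165*.9933,300)
for n in('top','scene'):
  ctrl.read_camera(n);print(n,[(round(d['conf'],2),(np.array(d['centre'])*[640,480]).round(1).tolist()) for d in ctrl.pinpoint(n,'lid_handle')])"
```

```text
time: 43.65
tcp_pos: [441.5, -229.1, 382.1]
ee_rot: [-0.184, 3.135, -0.001]
ft_force: [0.2, -0.5, 0.2]
grip_width: -0.005
grip_force: 0.0
time: 44.85
tcp_pos: [441.6, -230.1, 380.2]
ee_rot: [-0.183, 3.136, -0.0]
ft_force: [-0.6, -0.2, -0.4]
grip_width: 0.001
grip_force: 0.0
shift [-2.105  2.675  1.604] turn [-0.    0.    0.01] tcp [ 441.6 -230.1  380.2] t 44.9 F [-1.4  0.   0.4] j [-0.61  0.01 -0.06  1.5  -0.   -0.73]
top [(0.57, [365.5, 228.0])]
scene [(0.88, [278.3, 209.7])]
```

View pics/w7.png

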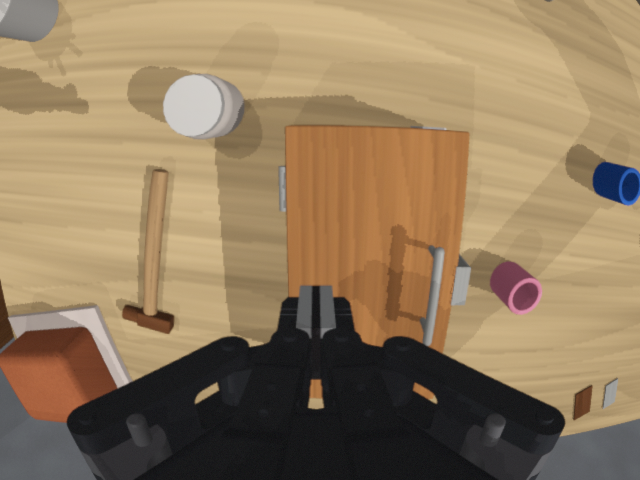

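The lid has fallen. The handle bar is at (438,250) to (430,340), the tongue is at (460,283), and the pink look-alike, jar and mallet look undisturbed.

```bash
python3 -c "
from vis import *
for n,z in (('top',159),('scene',159)):
  c=ctrl.read_camera(n)
  print(n,[back(c,np.array(d['centre'])*[640,480],z).round(1).tolist() for d in ctrl.pinpoint(n,'lid_handle')[:1]])
c=wrist()
print([back(c,p,z,True).round(1).tolist() for p in((438,250),(430,340)) for z in (145,159)])"
python3 -m handwheel '[[[0,0,0,-0.3,0.35,0,45],[0,0,0,-0.3,0.35,0,45],[0,0,0,-0.3,0.35,0,45],[0,0,0,-0.3,0.35,0.1,45],[0,0,0,-0.3,0.35,0.3,45],[0,0,0,-0.3,0.35,0.4,45],[0,0,0,-0.2,0.35,0.4,45],[0,0,0,-0.1,0.2,0.3,45],[0,0,0,0,0.1,0.1,45],[0,0,0,0,0,0,45],[0,0,0,0,0,0,45],[0,0,0,0,0,0,45]]]'
python3 -c "
from vis import *
to(531,-88,165)
c=wrist('pics/w8.png')
for z in (145,159): print(z,proj(c,[[531-x*.993,-88-x*.1155,z] for x in (-55,0,55)],True).round().tolist())"
```

```text
top [[540.3, -94.7]]
scene [[533.0, -103.4]]
[[479.2, -91.6], [474.8, -97.2], [593.0, -72.6], [584.3, -79.0]]
time: 46.55
tcp_pos: [530.3, -82.1, 301.5]
ee_rot: [-0.182, 3.134, -0.001]
ft_force: [-1.1, -0.1, 0.2]
grip_width: 0.531
grip_force: 0.0
shift [ 0.005 -0.117  2.729] turn [-0.01  0.02 -0.  ] tcp [530.3 -82.1 301.5] t 46.5 F [-1.1 -0.1  0.2] j [-0.27  0.09 -0.13  1.34 -0.   -0.39]
145 [[307.0, 283.0], [307.0, 220.0], [307.0, 151.0]]
159 [[307.0, 290.0], [306.0, 225.0], [306.0, 152.0]]
```

View pics/w8.png

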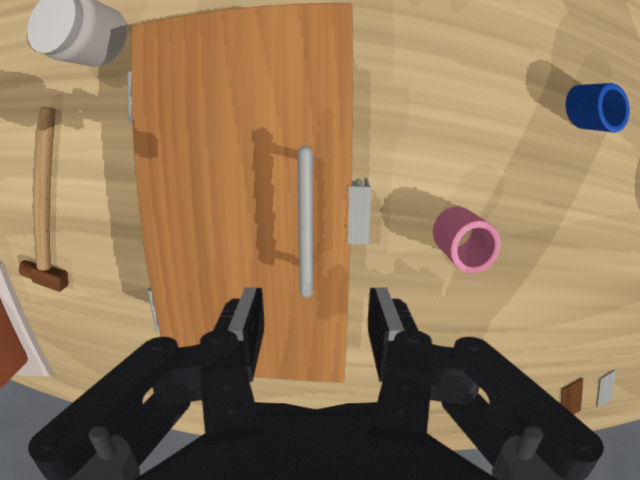

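The bar runs at column 306, rows 148–297, matching the predicted uncaught lid handle at z 159. I'll straddle it and grip.

```bash
python3 -m handwheel '[[[0,0,0,0,-0.12,0.3,45],[0,0,0,0,0,0.5,45],[0,0,0,0,0,0.5,45],[0,0,0,0,0,0.5,45],[0,0,0,0,0,0.4,45],[0,0,0,0,0,0.2,45],[0,0,0,0,0,0.1,45],[0,0,0,0,0,0,45],[0,0,0,0,0,0,45]]]'
python3 -c "
from vis import *
to(531,-88,156)"
```

```text
time: 47.5
tcp_pos: [531.4, -87.7, 176.4]
ee_rot: [-0.183, 3.134, -0.001]
ft_force: [0.3, -0.7, 0.2]
grip_width: 0.529
grip_force: 0.0
shift [ 0.01  -0.005  0.408] turn [-0.01  0.02  0.01] tcp [531.4 -87.7 176.4] t 47.5 F [ 0.3 -0.7  0.2] j [-0.28  0.17 -0.31  1.09 -0.   -0.4 ]
```

```bash
python3 -m handwheel '[[[0,0,0,0,0,0.2,45],[0,0,0,0,0,0.2,45],[0,0,0,0,0,0,30],[0,0,0,0,0,0,20],[0,0,0,0,0,0,14],[0,0,0,0,0,0,11],[0,0,0,0,0,0,9.5],[0,0,0,0,0,0,9.5]]]'
```

```text
time: 48.3
tcp_pos: [530.7, -90.1, 155.1]
ee_rot: [0.181, -3.136, 0.01]
ft_force: [-0.1, -8.3, -3.7]
grip_width: 0.116
grip_force: 22.9
```

```bash
python3 -m handwheel '[[[0,0,0,0,-0.03,0,7],[0,0,0,0,0,0,7],[0,0,0,0,0,0.06,7],[0,0,0,0,0.01,0.06,7],[0,0,0,0,0.01,0.06,7],[0,0,0,0,0.01,0.06,7],[0,0,0,0,0,0,7]]]'
```

```text
time: 49.0
tcp_pos: [530.2, -86.4, 142.8]
ee_rot: [0.184, -3.136, -0.002]
ft_force: [-1.2, 1.6, -0.2]
grip_width: 0.101
grip_force: 58.7
```

```bash
python3 -m handwheel '[[[0,0,0,0,0,0.04,7],[0,0,0,0,0,0.04,7],[0,0,0,0,0,0,7],[0,0,0,0,0,0,7]]]'
```

```text
time: 49.4
tcp_pos: [530.3, -86.4, 142.5]
ee_rot: [-0.185, 3.136, 0.002]
ft_force: [-9.8, 4.7, 20.3]
grip_width: 0.103
grip_force: 60.9
```

```bash
python3 -m handwheel '[[[0,0,0,0,0,0.05,7],[0,0,0,0,0,0.04,7],[0,0,0,0,0,0,7],[0,0,0,0,0,0,7]]]'; python3 -m handwheel '[[[0,0,0,0,0,-0.06,7],[0,0,0,0,0,-0.05,7],[0,0,0,0,0,-0.03,7],[0,0,0,0,0,-0.03,7],[0,0,0,0,0,0,7]]]'
```

```text
time: 49.8
tcp_pos: [530.6, -86.3, 141.7]
ee_rot: [-0.185, 3.134, 0.002]
ft_force: [-17.7, 4.4, 41.0]
grip_width: 0.102
grip_force: 63.7
time: 50.3
tcp_pos: [530.4, -86.3, 142.3]
ee_rot: [0.184, -3.136, -0.004]
ft_force: [-0.4, 5.2, -1.1]
grip_width: 0.103
grip_force: 59.3
```

```bash
python3 -m handwheel '[[[0,0,0,0,0,-0.03,7],[0,0,0,0,0,-0.03,7],[0,0,0,0,0,0,7]]]'; python3 -m handwheel '[[[0,0,0,0,0,-0.03,7],[0,0,0,0,0,0,7]]]'
```

```text
time: 50.6
tcp_pos: [530.5, -87.3, 145.8]
ee_rot: [0.183, -3.136, -0.0]
ft_force: [0.4, 2.7, -4.2]
grip_width: 0.104
grip_force: 59.1
time: 50.8
tcp_pos: [530.5, -87.6, 147.0]
ee_rot: [0.183, -3.136, 0.001]
ft_force: [2.4, 1.0, -8.6]
grip_width: 0.103
grip_force: 59.1
```

```bash
python3 -m handwheel '[[[0,0,0,0,0,-0.02,7],[0,0,0,0,0,0,7],[0,0,0,0,0,0,7],[0,0,0,0,0,0,7],[0,0,0,0,0,0,7]]]'
```

```text
time: 51.3
tcp_pos: [530.4, -87.6, 147.2]
ee_rot: [0.183, -3.136, 0.001]
ft_force: [5.2, -0.9, -16.5]
grip_width: 0.105
grip_force: 58.3
```

The catch holds: 16 N of pull with only about 5 mm of rise. Lower it back, release and retreat.

```bash
python3 -m handwheel '[[[0,0,0,0,0,0.05,7],[0,0,0,0,0,0.05,7],[0,0,0,0,0,0.02,7],[0,0,0,0,0,0,7],[0,0,0,0,0,0,20],[0,0,0,0,0,0,45],[0,0,0,0,0,0,45],[0,0,0,0,0,-0.3,45],[0,0,0,0,0,-0.6,45],[0,0,0,0,0,-0.8,45],[0,0,0,0,0,-0.8,45],[0,0,0,0,0,-0.8,45]]]'
python3 -m handwheel '[[[0,0,0,0,0,0,45],[0,0,0,0,0,0,45],[0,0,0,0,0,0,45],[0,0,0,0,0,0,45]]]'
python3 -c "
from vis import *
c=wrist('pics/w9.png');to(531,-88,300)
for z,y in ((145,-84.5),(159,-89)): print(z,proj(c,[[531-x*.993,y-x*.1155,z] for x in (-55,0,55)],True).round().tolist())
b=ctrl.read_camera('scene');A=cv2.resize(b['frame'][130:300,160:340,::-1],(600,566),interpolation=2);cv2.imwrite('pics/s9.png',A)"
```

```text
time: 52.5
tcp_pos: [530.6, -87.9, 309.7]
ee_rot: [-0.182, 3.135, -0.002]
ft_force: [0.4, -0.5, 0.3]
grip_width: 0.525
grip_force: 0.0
time: 52.9
tcp_pos: [529.6, -87.2, 305.9]
ee_rot: [0.183, -3.133, -0.001]
ft_force: [0.6, 0.0, -0.1]
grip_width: 0.53
grip_force: 0.0
shift [-0.026 -0.02   0.118] turn [ 0.01 -0.03  0.01] tcp [529.6 -87.1 305.9] t 53.0 F [-0.6 -0.1  0.2] j [-0.28  0.1  -0.12  1.36 -0.   -0.4 ]
145 [[317.0, 284.0], [317.0, 222.0], [317.0, 153.0]]
159 [[311.0, 290.0], [311.0, 226.0], [311.0, 154.0]]
```

View pics/s9.png

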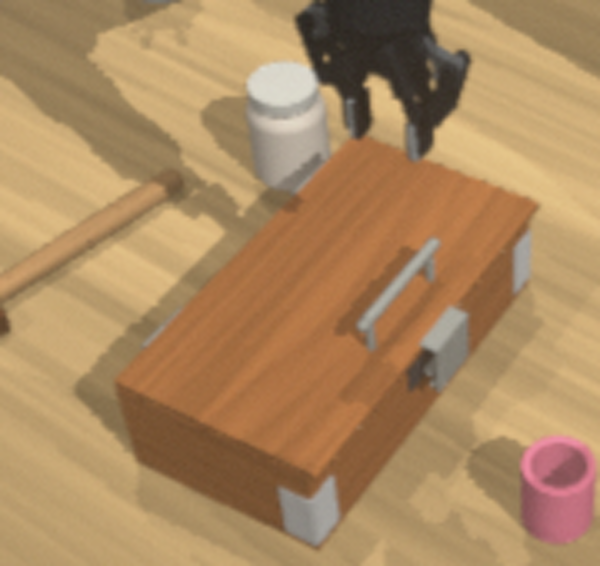

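View pics/w9.png

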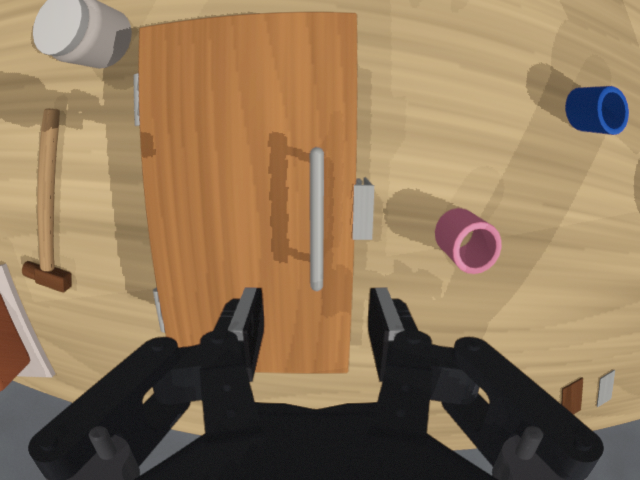

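The lid sits flush on the case with the tongue over the catch. The bar at column 317 matches the prediction for a shut lid (317) rather than an uncaught one (311), and the jar, mallet and look-alikes look undisturbed.

```bash
python3 -c "
from rig import ctrl
print(ctrl.close_job())"
```

```text
the job is handed in; nothing more can be done
None
```

I lowered all four bisque tubes onto their own spigots and released them. The lid is shut, and its catch held a tug of about 16 N with only about 5 mm of rise. The jar, bowl and mallet were never touched. I handed the job in at about 53 s, but no verdict came back.

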